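# Put the shoe brush away bristles down in its drawer

### The job

Pull the drawer of the small shoe-care cabinet fully out, turn the wooden shoe brush over, and set it bristles down in the rectangular recess of the drawer so that the bristles rest flat on the bottom of the recess. Let go of the brush and leave the drawer open to air; leave the other things on the ledge and on the cabinet where they are.

Things in the scene. Friction and masses are not known exactly. Their poses are not given: they have to be found in the camera images.
- brush: Beechwood shoe brush: wooden block 96 x 46 x 28 mm (x, y, z), dark stiff bristle field 84 x 38 mm standing 20 mm out of it; 48 mm high in all. Origin: centre of the flat outer face of the wooden back; x along its length, z from back to bristles. It starts lying on its back, bristles (z) up. Both ends alike. About 0.14 kg, most in the wood; it can stand on one end.
- bristle_face (a point): Centre of the flat face formed by the bristle tips, 48 mm along z from the brush's origin; axes as the brush.
- cabinet: Low white shoe-care cabinet with a wooden top, 260 x 260 x 100 mm, fixed to the ledge. Origin at the centre of its underside; its front, with the drawer, faces its own -x.
- drawer (a joint): How far the cabinet's drawer is pulled out along the cabinet's -x: 0 = shut, 0.16 m = fully out at its stop. It slides with a few newtons of friction and stays where it is left.
- drawer_handle (a point): Middle of the drawer's dark bar handle, a level bar 110 mm long along the drawer's y and about 10 mm thick, 62 mm above the ledge and 35 mm in front of the drawer front (which is 14 mm thick; its top edge is 94 mm above the ledge). Axes as the cabinet.
- recess (a point): Centre of the floor of the rectangular recess in the drawer's grey insert, 32 mm above the ledge, 134 mm in +x from the handle's middle. Recess: 44 mm along x, 90 mm along y, 12 mm deep, slight chamfer; the insert's flat top is 44 mm above the ledge, the drawer's side strips 50 mm. It moves with the drawer; axes as the cabinet.
- canister: Bystander: tall aluminium canister with a dark screw top, 76 mm in diameter, 206 mm high, standing. Origin at the centre of its underside, z up.
- tin: Bystander: round steel polish tin, 75 mm in diameter, 25 mm high. Origin at the centre of its underside.
- scraper: Bystander: orange plastic ice scraper, lying flat, about 190 mm long along its x (from -110 to +79 mm) and 100 mm wide at its +x blade, 18 mm high. Origin on its underside.
- shoehorn: Bystander: steel shoehorn, lying flat, 183 mm long along its x (from -100 to +83 mm), 36 mm wide, 6 mm thick. Origin on its underside.
- dish: Bystander: small blue key dish, 90 mm across, 28 mm high, on top of the cabinet. Origin at the centre of its underside.
Mind the look-alikes: they are no part of the job. Of the things that look like the brush, the middle-sized one is meant.

How it is judged:
By the outcome, as a careful person would: the job done as asked, in the order asked, and still so for the second after the job is handed in, with the robot touching nothing.
It also fails if it takes over 67 s, if anything falls off the work surface, if the arm or the gripper's body presses on something with over 40 N, if the wrist force passes 120 N, or if a joint passes its speed limit or range.

### The arm

A 7-joint arm with a two-finger parallel gripper is mounted at the origin on the work surface. World frame = base frame: x ahead of the robot, y to its left, z up, the work surface at z = 0. Lengths are in m, angles in rad, forces in N, time in s.
With the tool pointing down it reaches from about 0.4 to 0.85 m from the base axis. Payload 10.4 kg.
Tool frame: the origin (TCP) lies between the finger pads; the fingertips stand manip.finger_overhang ahead of it and the grasp point (between the pads) lies 11 mm behind it (manip.finger_overhang is the distance from the TCP to the fingertips, in m); x points along the fingers, z is the direction in which the jaws open and shut, and the axes are right-handed (so a half turn about x gives the same grasp; the last joint's range is limited). The gripper opens to 85 mm and grips with 20 to 120 N. Pads are 22 mm wide; open, the fingers measure 114 mm over their backs; the gripper's body (76 mm by 85 mm) begins 54 mm behind the grasp point. The pads swing forward as they close: fully open they stand 13 mm farther back than shut.
Start: joints at [-1.231, 0.332, -0.065, 1.46, 0.022, 1.35, -0.088], TCP at [0.222, 0.584, 0.239] pointing down, gripper open.
Joint ranges: [-2.6, 2.6], [-0.5, 2.12], [-1.47, 1.34], [0.16, 2.42], [-1.27, 4.41], [0.06, 2.06], [-2.6, 2.6]. Speed limits (rad/s): [2.22, 2.22, 2.79, 2.79, 3.14, 3.14, 3.14].

### API

Orientations are given as a unit quaternion [x, y, z, w].
In Python, from workcell import get_obs, camera, workorder, manip gives the robot as it stands. The module is installed in compiled form; this text tells all that it offers.
- The arm moves only by the tool play_rows, never from a script. Its argument "increments" is text: rows parted by semicolons, each of 4 numbers parted by spaces: the shift along the tool's x, y, z in m, then the turn about the tool's x in rad. A call has 1 to 20 rows; each row shifts and turns the pose as measured when the row begins, along the tool's axes as they then stand; what a row does not reach is not made up. A row lasts 1/10 s, in which the tool goes at most 50 mm and 8.59 degrees, less where a joint would pass 70% of its speed; a pose out of reach is approached as far as the arm can. A call is refused whole if a number of a shift passes 0.05 or a number of a turn 0.15, either way. A call with a gripper value outside its range is refused whole. "hand" is the gripper command: -1 is fully open, 1 is shut, values between are in proportion, set as the call begins (left out, the last holds). The fingers move at their own pace and stop on an object; "squeeze" is the grip in N (left out, the last holds). Time passes only in rows, so rows that do not move let the fingers close. It gives the time, the measured TCP pose, the force and the opening at its end, in the units of the state.
- get_obs(): the state, without advancing time (a new reading comes with each control period).
- camera(name): name is "scene" or "top" or "wrist"; returns a dict with "img" (400x640x3 uint8, blue, green, red), "fov_y" (degrees; the focal length in pixels is half the picture's height over the tangent of half this angle, whatever the lens; pixels are square), "cx", "cy" (the principal point, pixels), "distortion" ([k1, k2, p1, p2, k3] as OpenCV has them; the pictures are not rectified), "R" (3x3) and "t" (3): a world point X has camera coordinates R X + t; the wrist camera has in their place "tool_from_camera" (4x4, takes a point from camera to tool coordinates, whose origin is the TCP and whose axes are the tool frame's). Camera axes: x right, y down, z forward; pixel columns grow to the right and rows downward; lengths in m; the calibration is good to about 2 mm. A picture is of the moment at which its call begins: read the wrist's pose just before it. There is no depth.
- workorder.hand_in(): hands the job in, once; it reports no verdict.
The state is a dict: "clock": time; "joint_pos": joint angles; "joint_velocities": joint speeds; "tau": joint torques, N m; "position": TCP position; "ee_rot": TCP orientation; "ft_force": force on the tool from outside, world axes, zero at the start; "torque": the same for the moment, N m; "grip_width": opening from 0.0 (shut) to 1.0 (fully open).
Only numpy, scipy, OpenCV 4.12 (cv2) and the standard library are available. Lean on these libraries where they do the work, as an engineer would, in place of code of your own. Each camera call takes 0.05 s, during which the arm holds its last target.

## Working session

There is one attempt and no reset: what is moved stays moved. The work goes in short steps, Python scripts to look and compute and a tool call to move; the robot and the scene stay as the last step left them, time stands still between calls to the robot, and variables do not carry over. Pictures are saved under pics/ and viewed, and the job is handed in when it is done.

Besides the shell and the picture viewer there is one more tool, called after "Call:" as name(argument=value, ...) on one line, values as JSON. play_rows: Moves the arm, as the interface text tells. Its arguments: {"type":"object","properties":{"increments":{"type":"string"},"hand":{"type":"number"},"squeeze":{"type":"number"}},"required":["increments"]}

```bash
mkdir -p pics; cat > h.py <<'E'
import numpy as np,cv2
from workcell import get_obs,camera,workorder,manip
from scipy.spatial.transform import Rotation as Ro
def K(c):
    f=200/np.tan(np.radians(c["fov_y"])/2)
    return np.array([[f,0,c["cx"]],[0,f,c["cy"]],[0,0,1]])
def ext(c,o=None):
    if "R" in c: return np.array(c["R"]),np.array(c["t"])
    T=np.eye(4);T[:3,:3]=Ro.from_quat(o["ee_rot"]).as_matrix();T[:3,3]=o["position"]
    M=np.linalg.inv(T@np.array(c["tool_from_camera"]));return M[:3,:3],M[:3,3]
def pix2w(c,uv,z,o=None):
    R,t=ext(c,o);uv=np.array(uv,float).reshape(-1,1,2)
    n=cv2.undistortPoints(uv,K(c),np.array(c["distortion"],float))[:,0]
    d=np.c_[n,np.ones(len(n))]@R; C=-R.T@t
    z=np.broadcast_to(z,len(d))
    return C+d*((z-C[2])/d[:,2])[:,None]
def w2pix(c,X,o=None):
    R,t=ext(c,o)
    return cv2.projectPoints(np.array(X,float).reshape(-1,1,3),cv2.Rodrigues(R)[0],t,K(c),np.array(c["distortion"],float))[0][:,0]
def crop(im,name,x0,y0,x1,y1,s):
    a=cv2.resize(im[y0:y1,x0:x1],None,fx=s,fy=s,interpolation=cv2.INTER_CUBIC);cv2.imwrite("pics/"+name,a)
E
python3 - <<'E'
from h import *
import pickle
o=get_obs();print(o, manip.finger_overhang)
for n in("scene","top","wrist"):
    c=camera(n);cv2.imwrite(f"pics/{n}0.png",c["img"]);pickle.dump((c,o),open(n+"0.pkl","wb"));print(n,c["fov_y"],c["distortion"],c.get("t"))
print(c["tool_from_camera"])
E
```

```text
{'clock': 0.0, 'joint_pos': array([-1.23063062,  0.33288708, -0.06469126,  1.4609291 ,  0.02160108,
        1.34990789, -0.08847473]), 'joint_velocities': array([ 2.71826089e-04, -5.56456613e-04,  3.91193505e-05,  7.76919320e-04,
       -1.94791483e-03,  8.39534357e-04, -1.76859364e-03]), 'tau': array([ 4.09346258e-04, -6.25444293e+01,  4.93446412e-02, -3.91611242e+01,
        1.62031059e-02,  9.70741734e-03, -4.95814299e-05]), 'position': array([0.22166964, 0.58398229, 0.23851224]), 'ee_rot': array([-0.401922  ,  0.58238803,  0.40130516,  0.58158151]), 'ft_force': array([ 0.01125338, -0.40200882, -0.83141791]), 'torque': array([ 0.00933494, -0.00141293, -0.01732741]), 'grip_width': 0.9991745677698172} 0.008
scene 42.7896339590758 [-0.14595224  0.          0.          0.          0.        ] [-0.22574034 -0.36097442  2.38032794]
top 42.833922074178474 [-0.067365  0.        0.        0.        0.      ] [-0.08631651  0.60258038  1.55374598]
wrist 64.30940048811573 [0.01013779 0.         0.         0.         0.        ] None
[[ 4.26184472e-04 -2.65331372e-01  9.64157187e-01 -1.34046607e-01]
 [ 5.12657917e-04 -9.64157090e-01 -2.65331572e-01  6.71316873e-02]
 [ 9.99999778e-01  6.07363012e-04 -2.74884552e-04 -3.06992940e-04]
 [ 0.00000000e+00  0.00000000e+00  0.00000000e+00  1.00000000e+00]]
```

View pics/scene0.png

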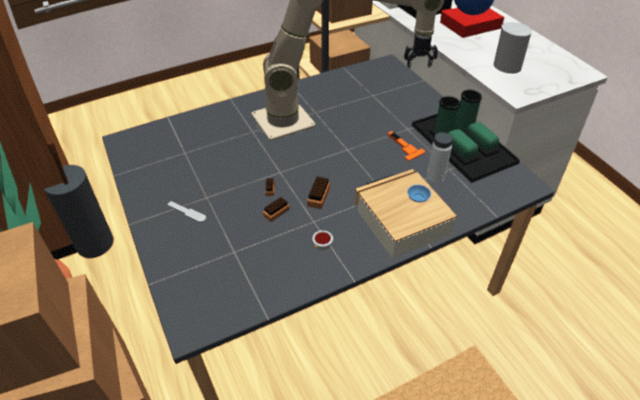

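View pics/top0.png

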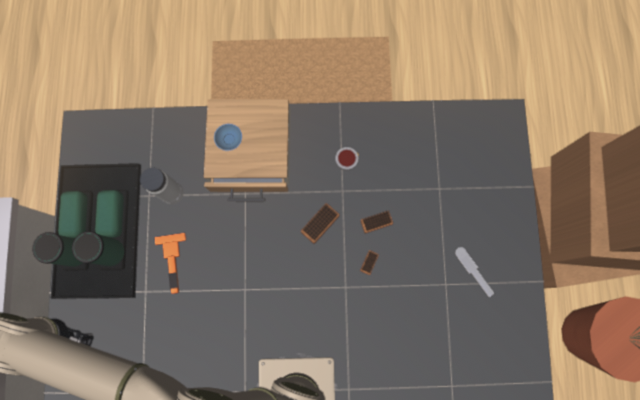

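View pics/wrist0.png

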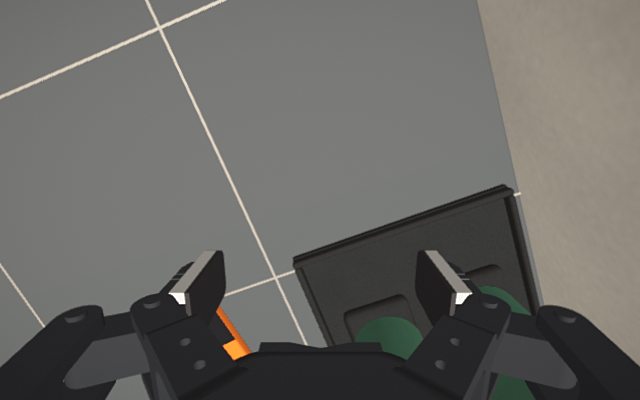

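```bash
python3 - <<'E'
from h import *
import pickle
c,o=pickle.load(open("top0.pkl","rb"))
crop(c["img"],"t1.png",295,195,415,285,6.6)
crop(c["img"],"t2.png",200,90,300,210,5)
E
```

```text
(no output)
```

View pics/t1.png

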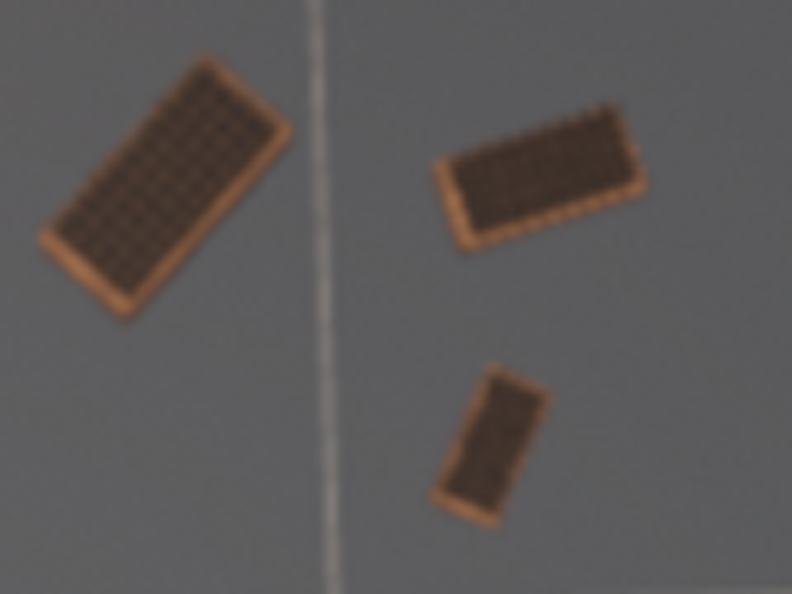

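View pics/t2.png

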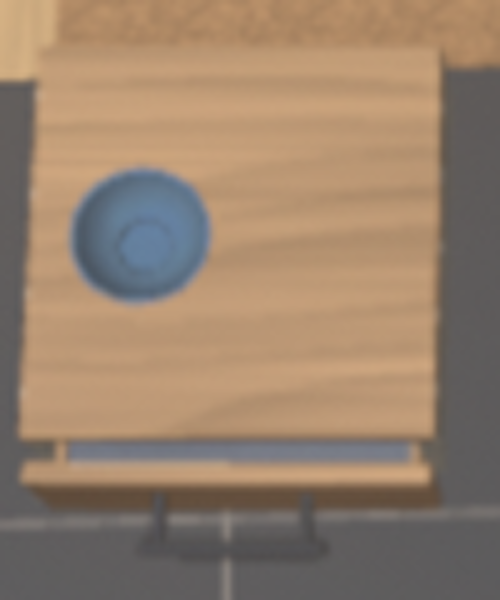

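```bash
python3 - <<'E'
from h import *
import pickle
c,o=pickle.load(open("top0.pkl","rb"))
def P(x,y): return (295+x/6.6,195+y/6.6)
def Q(x,y): return (200+x/5,90+y/5)
print("camC",-np.array(c["R"]).T@c["t"])
q=pix2w(c,[P(437,162),P(466,248),P(645,187)],0.028);print("mid",q.round(4),np.linalg.norm(np.diff(q,axis=0),axis=1), (q[0]+q[2])/2, q[2]-q[1])
q=pix2w(c,[P(42,237),P(125,318),P(292,128)],0.028);print("big",q.round(4),np.linalg.norm(np.diff(q,axis=0),axis=1))
print("handle",pix2w(c,[Q(140,548),Q(325,548),Q(232,548)],0.062).round(4))
print("top corners",pix2w(c,[Q(42,47),Q(440,47),Q(435,440),Q(20,438)],0.1).round(4))
print("drawer top",pix2w(c,[Q(20,480),Q(430,485),Q(22,463),Q(430,463)],0.094).round(4))
s,o=pickle.load(open("scene0.pkl","rb"))
crop(s["img"],"s1.png",255,165,345,225,8)
crop(s["img"],"s2.png",345,160,465,250,6.6)
E
```

```text
camC [ 0.29346346 -0.09674966  1.63987772]
mid [[ 0.5423 -0.2185  0.028 ]
 [ 0.5    -0.2309  0.028 ]
 [ 0.5275 -0.3188  0.028 ]] [0.04407522 0.09212199] [ 0.53489487 -0.26869064  0.028     ] [ 0.02744139 -0.08793993  0.        ]
big [[ 0.5106 -0.0266  0.028 ]
 [ 0.4704 -0.0658  0.028 ]
 [ 0.5608 -0.1488  0.028 ]] [0.05616114 0.12277281]
handle [[0.6114 0.2024 0.062 ]
 [0.6084 0.0851 0.062 ]
 [0.6099 0.144  0.062 ]]
top corners [[0.9347 0.2631 0.1   ]
 [0.9269 0.0063 0.1   ]
 [0.6675 0.0122 0.1   ]
 [0.6757 0.2712 0.1   ]]
drawer top [[0.6502 0.2721 0.094 ]
 [0.6403 0.016  0.094 ]
 [0.661  0.2711 0.094 ]
 [0.6543 0.0159 0.094 ]]
```

View pics/s2.png

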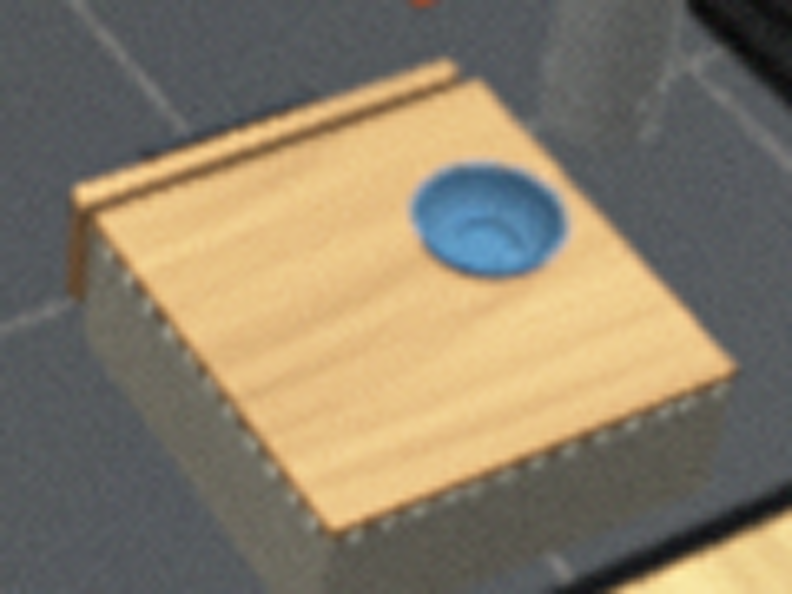

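```bash
cat >> h.py <<'E'
def goto(x,y,z,yaw=None):
    """yaw: world angle of jaw axis (mod pi). prints delta in tool axes now, and turn"""
    o=get_obs();R=Ro.from_quat(o["ee_rot"]).as_matrix()
    d=R.T@(np.array([x,y,z])-o["position"])
    a=np.arctan2(R[1,2],R[0,2]); s=np.sign(R[2,0])
    r=None if yaw is None else s*((yaw-a+np.pi/2)%np.pi-np.pi/2)
    print("pos",o["position"].round(4),"jawyaw",round(a,4),"toolx",R[:,0].round(3),"ytool",R[:,1].round(3),"ztool",R[:,2].round(3),"\n d_tool",d.round(4),"turn",r,"j7",o["joint_pos"][6],"F",o["ft_force"].round(2),"w",round(o["grip_width"],4),"t",o["clock"])
E
python3 - <<'E'
from h import *
goto(.605,.142,.24,-.028)
E
```

```text
pos [0.2217 0.5841 0.2387] jawyaw 1.208 toolx [-0.    -0.001 -1.   ] ytool [-0.935  0.355 -0.   ] ztool [ 0.355  0.935 -0.001] 
 d_tool [-0.001  -0.5152 -0.2773] turn 1.2360025721661323 j7 -0.08850297464410642 F [-0.48  0.56 -0.45] w 0.999 t 0.15
```

Call:
play_rows(increments="0 -0.043 -0.023 0;0 -0.043 -0.023 0;0 -0.043 -0.023 0;0 -0.043 -0.023 0;0 -0.043 -0.023 0;0 -0.043 -0.023 0;0 -0.043 -0.023 0;0 -0.043 -0.023 0;0 -0.043 -0.023 0;0 -0.043 -0.023 0;0 0 0 0.14;0 0 0 0.14;0 0 0 0.14;0 0 0 0.14;0 0 0 0.14;0 0 0 0.14;0 0 0 0.14;0 0 0 0.14;0 0 0 0.12", hand=0.3)

```text
clock: 2.05
position: [0.5491, 0.2012, 0.2324]
ee_rot: [0.024, 0.709, -0.03, 0.704]
ft_force: [-0.7, -1.0, -0.4]
grip_width: 0.349
```

```bash
python3 - <<'E'
from h import *
goto(.605,.142,.24,-.028)
o=get_obs();c=camera("wrist");cv2.imwrite("pics/w1.png",c["img"])
import pickle;pickle.dump((c,o),open("w1.pkl","wb"))
E
```

```text
pos [0.5491 0.2012 0.2324] jawyaw -0.0766 toolx [-0.008 -0.007 -1.   ] ytool [ 0.077  0.997 -0.008] ztool [ 0.997 -0.077 -0.007] 
 d_tool [-0.0076 -0.0548  0.0603] turn -0.04864336559512994 j7 -0.4265831658636639 F [-0.71 -0.95 -0.39] w 0.3491 t 2.05
```

View pics/w1.png

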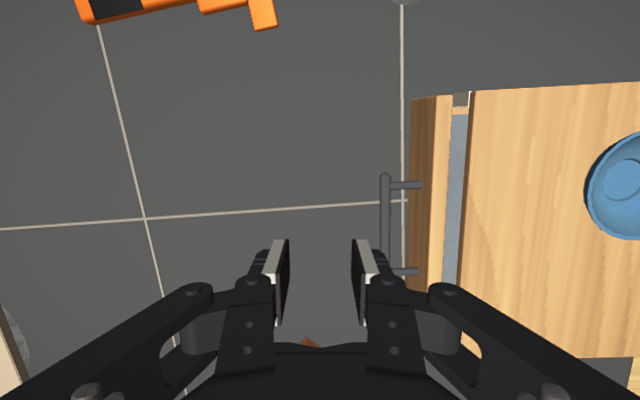

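```bash
python3 - <<'E'
from h import *
import pickle
c,o=pickle.load(open("w1.pkl","rb"))
print(pix2w(c,[(385,180),(387,268),(410,102),(450,95),(443,285)],[.062,.062,.094,.094,.094],o).round(4))
goto(.605,.145,.24,-.028)
E
```

```text
[[0.611  0.1995 0.062 ]
 [0.6111 0.1047 0.062 ]
 [0.6266 0.2701 0.094 ]
 [0.6587 0.273  0.094 ]
 [0.6581 0.1002 0.094 ]]
pos [0.549  0.2012 0.2323] jawyaw -0.0837 toolx [-0.008 -0.007 -1.   ] ytool [ 0.084  0.996 -0.008] ztool [ 0.996 -0.084 -0.007] 
 d_tool [-0.0077 -0.0514  0.0604] turn -0.05571275212212434 j7 -0.4334898671665019 F [-0.02 -0.12 -0.05] w 0.3505 t 2.1
```

Call:
play_rows(increments="0 0 0 -0.055;0 -0.03 0.028 0;0 -0.026 0.028 0;0.03 0 0 0;0.03 0 0 0;0.02 0 0 0;0 0 0 0")

```text
clock: 2.8
position: [0.6046, 0.142, 0.149]
ee_rot: [-0.0, 0.71, -0.005, 0.704]
ft_force: [-0.8, -0.6, 1.1]
grip_width: 0.353
```

```bash
python3 - <<'E'
from h import *
goto(.605,.142,.051,-.028)
o=get_obs();c=camera("wrist");cv2.imwrite("pics/w2.png",c["img"])
E
```

```text
pos [0.6046 0.142  0.149 ] jawyaw -0.0061 toolx [-0.008 -0.007 -1.   ] ytool [ 0.006  1.    -0.007] ztool [ 1.    -0.006 -0.008] 
 d_tool [0.098  0.0007 0.0012] turn 0.02191797126642392 j7 -0.1857541288532917 F [-0.78 -0.56  1.14] w 0.3529 t 2.8
```

View pics/w2.png

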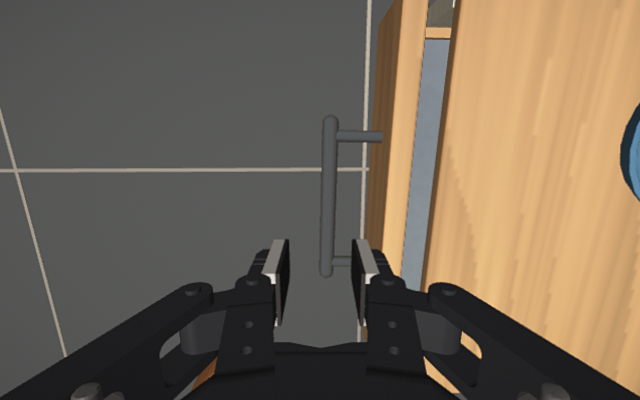

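Call:
play_rows(increments="0.03 0 0 0.02;0.03 0 0 0;0.02 0 0 0;0.015 0 0 0;0 0 0 0")

```text
clock: 3.35
position: [0.6102, 0.144, 0.0614]
ee_rot: [0.006, 0.705, -0.007, 0.709]
ft_force: [0.1, -0.3, 0.1]
grip_width: 0.349
```

```bash
python3 - <<'E'
from h import *
goto(.605,.142,.051,-.028)
o=get_obs();c=camera("wrist");cv2.imwrite("pics/w3.png",c["img"])
E
```

```text
pos [0.6102 0.144  0.0614] jawyaw -0.0195 toolx [ 0.006 -0.002 -1.   ] ytool [ 0.019  1.    -0.002] ztool [ 1.    -0.019  0.006] 
 d_tool [ 0.0104 -0.002  -0.0052] turn 0.00853796869844925 j7 -0.16757994750664598 F [ 0.08 -0.27  0.11] w 0.3495 t 3.35
```

View pics/w3.png

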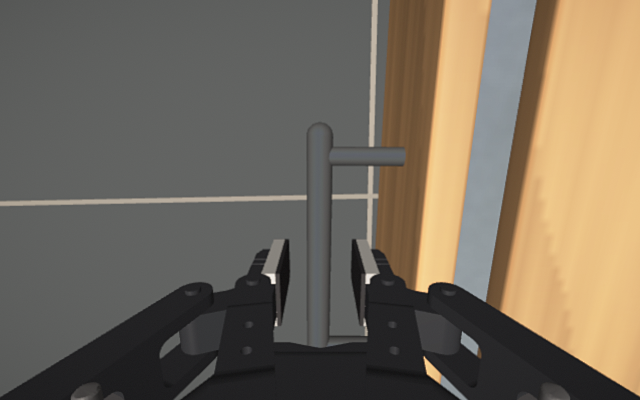

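Call:
play_rows(increments="0.008 0 0 0;0 0 0 0;0 0 0 0;0 0 0 0;0 0 0 0;0 0 0 0", hand=1, squeeze=40)

```text
clock: 4.0
position: [0.6134, 0.1447, 0.0573]
ee_rot: [0.007, 0.703, -0.006, 0.711]
ft_force: [1.2, 0.2, -4.4]
grip_width: 0.107
```

Call:
play_rows(increments="0 0 -0.015 0;0 0 -0.02 0;0 0 -0.02 0;0 0 -0.02 0;0 0 -0.02 0;0 0 -0.02 0")

```text
clock: 4.6
position: [0.5002, 0.1478, 0.0573]
ee_rot: [0.008, 0.699, -0.006, 0.715]
ft_force: [2.9, 0.3, -3.9]
grip_width: 0.112
```

Call:
play_rows(increments="0 0 -0.015 0;0 0 -0.012 0;0 0 -0.01 0;0 0 -0.008 0;0 0 -0.006 0;0 0 -0.006 0")

```text
clock: 5.2
position: [0.4636, 0.1487, 0.0617]
ee_rot: [0.012, 0.68, -0.004, 0.733]
ft_force: [38.7, 2.6, -47.4]
grip_width: 0.106
```

Call:
play_rows(increments="0 0 0.003 0;0 0 0 0;0 0 0 0;0 0 0 0", hand=0.3)

```text
clock: 5.6
position: [0.4685, 0.1489, 0.0639]
ee_rot: [0.013, 0.678, -0.004, 0.735]
ft_force: [0.2, 0.8, -0.4]
grip_width: 0.351
```

```bash
python3 - <<'E'
from h import *
goto(.605,.142,.051,-.028)
c=camera("top");cv2.imwrite("pics/t3.png",c["img"]);crop(c["img"],"t3c.png",180,90,320,260,3.5)
import pickle;pickle.dump((c,get_obs()),open("t3.pkl","wb"))
E
```

```text
pos [0.4685 0.1489 0.0639] jawyaw -0.0246 toolx [ 0.08   0.013 -0.997] ytool [0.023 1.    0.015] ztool [ 0.997 -0.025  0.079] 
 d_tool [ 0.0237 -0.0039  0.1351] turn 0.0033582860273662085 j7 -0.37441563292449176 F [ 0.16  0.83 -0.37] w 0.3509 t 5.6
```

View pics/t3c.png

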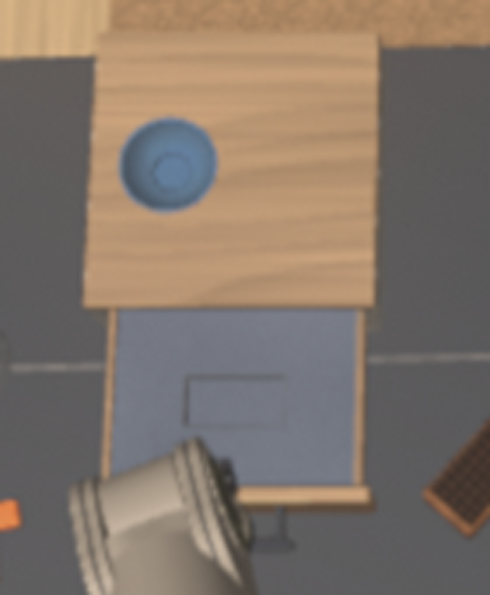

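Call:
play_rows(increments="-0.03 0 0 0;-0.03 0 0 0;-0.03 0 0 0;-0.03 0 0 0;-0.03 0 0 0")

```text
clock: 6.15
position: [0.4524, 0.1459, 0.2145]
ee_rot: [0.011, 0.682, -0.005, 0.731]
ft_force: [-0.1, 0.5, -0.3]
grip_width: 0.348
```

```bash
python3 - <<'E'
from h import *
import pickle
c,o=pickle.load(open("t3.pkl","rb"))
q=pix2w(c,[(180+x/3.5,90+y/3.5) for x,y in[(187,377),(285,377),(285,428),(187,428)]],.044);print(q.round(4),q.mean(0))
print(pix2w(c,[(180+x/3.5,90+y/3.5) for x,y in[(295,547),(370,490),(108,308),(362,308)]],[.062,.094,.05,.05]).round(4))
goto(.53,-.27,.15,.298)
E
```

```text
[[0.6208 0.1884 0.044 ]
 [0.6185 0.0986 0.044 ]
 [0.5712 0.0987 0.044 ]
 [0.5735 0.188  0.044 ]] [0.59597884 0.1434493  0.044     ]
[[0.4608 0.0879 0.062 ]
 [0.5057 0.0184 0.094 ]
 [0.6861 0.2609 0.05  ]
 [0.6799 0.0271 0.05  ]]
pos [0.4524 0.1459 0.2145] jawyaw -0.0233 toolx [ 0.07   0.008 -0.998] ytool [0.023 1.    0.009] ztool [ 0.997 -0.023  0.07 ] 
 d_tool [ 0.0666 -0.4146  0.0825] turn -0.321257007051015 j7 -0.4726988499691477 F [-0.07  0.55 -0.29] w 0.3485 t 6.15
```

Call:
play_rows(increments="0 -0.045 0.008 0;0 -0.045 0.008 0;0 -0.045 0.008 0;0 -0.045 0.008 0;0 -0.045 0.008 0;0 -0.045 0.008 0;0 -0.045 0.008 0;0 -0.045 0.008 0;0 -0.045 0.008 0;0 0 0 -0.1;0 0 0 -0.1;0 0 0 -0.1", hand=-1)

```text
clock: 7.35
position: [0.518, -0.2733, 0.2196]
ee_rot: [-0.103, 0.672, 0.104, 0.726]
ft_force: [-1.0, 0.0, -0.6]
grip_width: 1.0
```

```bash
python3 - <<'E'
from h import *
goto(.546,-.305,.15,.298)
o=get_obs();c=camera("wrist");cv2.imwrite("pics/w4.png",c["img"])
import pickle;pickle.dump((c,o),open("w4.pkl","wb"))
E
```

```text
pos [ 0.518  -0.2733  0.2196] jawyaw 0.2944 toolx [ 0.076  0.014 -0.997] ytool [-0.289  0.957 -0.009] ztool [0.954 0.289 0.077] 
 d_tool [ 0.0711 -0.0378  0.0122] turn -0.003596898525004555 j7 0.9173500728994163 F [-0.98  0.03 -0.59] w 1.0003 t 7.35
```

View pics/w4.png

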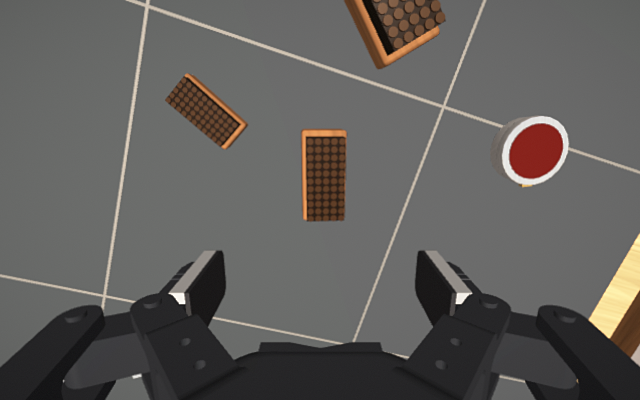

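```bash
python3 - <<'E'
from h import *
import pickle
c,o=pickle.load(open("w4.pkl","rb"))
crop(c["img"],"w4c.png",290,120,360,230,5)
q=pix2w(c,[(302,130),(346,130),(345,220),(303,221)],[.028,.028,.048,.028],o).round(4);print(q)
goto(*((q[1]+q[3])[:2]/2),.15,.298)
E
```

```text
[[ 0.5004 -0.2272  0.028 ]
 [ 0.5427 -0.2146  0.028 ]
 [ 0.5665 -0.3001  0.048 ]
 [ 0.5278 -0.3191  0.028 ]]
pos [ 0.518  -0.273   0.2195] jawyaw 0.3012 toolx [ 0.076  0.014 -0.997] ytool [-0.296  0.955 -0.009] ztool [0.952 0.296 0.077] 
 d_tool [0.0707 0.0014 0.0129] turn 0.0031528738937809386 j7 0.9233209685499852 F [0.13 0.7  0.62] w 1.0007 t 7.4
```

View pics/w4c.png

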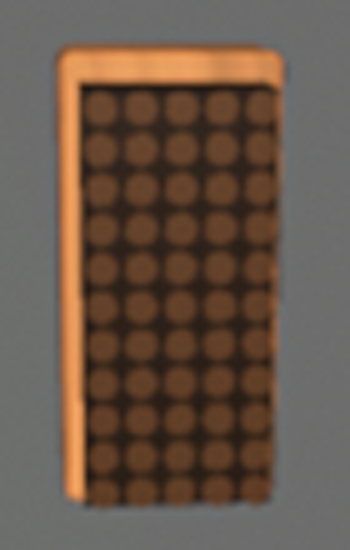

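```bash
python3 - <<'E'
from h import *
goto(.5484,-.310,.03,.298)
E
```

```text
pos [ 0.518  -0.273   0.2195] jawyaw 0.3012 toolx [ 0.076  0.014 -0.997] ytool [-0.296  0.955 -0.009] ztool [0.952 0.296 0.077] 
 d_tool [ 0.1908 -0.0426  0.0034] turn 0.0031528738937809386 j7 0.9233209685499852 F [0.13 0.7  0.62] w 1.0007 t 7.4
```

Call:
play_rows(increments="0 -0.043 0.003 0;0.04 0 0 0;0.04 0 0 0;0.035 0 0 0;0.03 0 0 0;0 0 0 0", hand=-0.5)

```text
clock: 8.0
position: [0.5475, -0.3093, 0.0719]
ee_rot: [-0.101, 0.67, 0.105, 0.728]
ft_force: [-0.6, -0.2, 0.6]
grip_width: 0.751
```

```bash
python3 - <<'E'
from h import *
goto(.5484,-.310,.01,.298)
o=get_obs();c=camera("wrist");cv2.imwrite("pics/w5.png",c["img"])
E
```

```text
pos [ 0.5475 -0.3093  0.0719] jawyaw 0.294 toolx [ 0.08   0.017 -0.997] ytool [-0.289  0.957 -0.006] ztool [0.954 0.289 0.081] 
 d_tool [ 0.0618 -0.0006 -0.0044] turn -0.0040345180672660685 j7 1.1074441564587176 F [-0.58 -0.22  0.64] w 0.7509 t 8.0
```

View pics/w5.png

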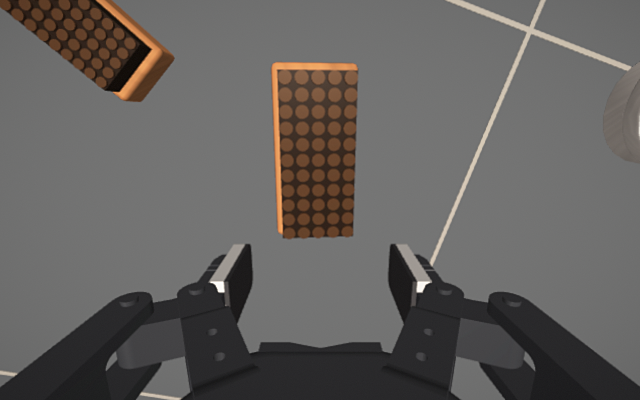

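Call:
play_rows(increments="0.03 0 -0.003 0;0.025 0 0 0;0.01 0 0 0;0.005 0 0 0")

```text
clock: 8.45
position: [0.5563, -0.3121, 0.0117]
ee_rot: [-0.103, 0.666, 0.102, 0.732]
ft_force: [-0.4, -0.2, 0.3]
grip_width: 0.745
```

```bash
python3 - <<'E'
from h import *
goto(.5484,-.310,.01,.298)
E
```

```text
pos [ 0.5563 -0.3121  0.0117] jawyaw 0.2921 toolx [ 0.093  0.013 -0.996] ytool [-0.287  0.958 -0.015] ztool [0.954 0.287 0.092] 
 d_tool [ 0.0009  0.0042 -0.0071] turn -0.005881606272314821 j7 1.1578627573663305 F [-0.4  -0.18  0.32] w 0.7447 t 8.45
```

Call:
play_rows(increments="0.005 0 -0.008 0;0.005 0 0 0;0.005 0 0 0;0.005 0 0 0")

```text
clock: 8.85
position: [0.5495, -0.3156, 0.005]
ee_rot: [-0.099, 0.664, 0.104, 0.734]
ft_force: [-23.2, 19.5, 59.3]
grip_width: 0.75
```

```bash
python3 - <<'E'
from h import *
goto(.5484,-.310,.01,.298)
E
```

```text
pos [ 0.5495 -0.3156  0.005 ] jawyaw 0.2881 toolx [ 0.097  0.021 -0.995] ytool [-0.283  0.959 -0.007] ztool [0.954 0.283 0.099] 
 d_tool [-0.005   0.0056  0.001 ] turn -0.009914311629492634 j7 1.1811106102182787 F [-23.16  19.52  59.29] w 0.7496 t 8.85
```

Call:
play_rows(increments="-0.006 0 0 0;0 0 0 0;0 0 0 0;0 0 0 0;0 0 0 0;0 0 0 0", hand=1, squeeze=30)

```text
clock: 9.45
position: [0.5489, -0.3178, 0.0158]
ee_rot: [-0.098, 0.662, 0.102, 0.736]
ft_force: [-0.0, -0.1, -0.1]
grip_width: 0.532
```

```bash
python3 - <<'E'
from h import *
goto(.5484,-.310,.01,.298)
o=get_obs();c=camera("wrist");cv2.imwrite("pics/w6.png",c["img"])
E
```

```text
pos [ 0.5489 -0.3178  0.0158] jawyaw 0.2856 toolx [ 0.102  0.02  -0.995] ytool [-0.281  0.96  -0.01 ] ztool [0.954 0.28  0.103] 
 d_tool [0.0059 0.0077 0.0011] turn -0.01237935959969172 j7 1.175784311432968 F [-0.04 -0.12 -0.09] w 0.532 t 9.45
```

View pics/w6.png

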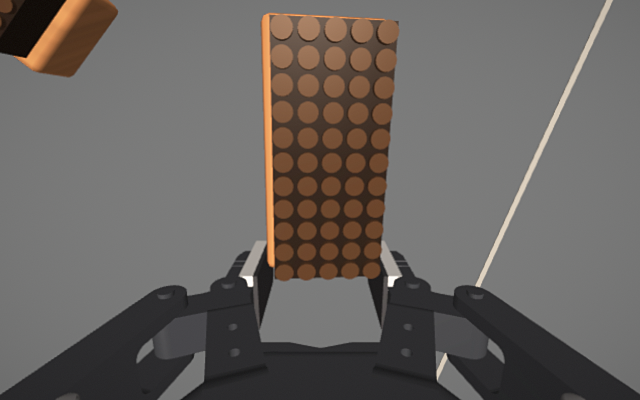

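Call:
play_rows(increments="-0.02 0 0 0;-0.03 0 0 0;-0.03 0 0 0;-0.03 0 0 0;-0.03 0 0 0;0 0 0 0")

```text
clock: 10.1
position: [0.5324, -0.3199, 0.1564]
ee_rot: [-0.098, 0.665, 0.103, 0.733]
ft_force: [-0.4, -0.2, -1.6]
grip_width: 0.533
```

```bash
python3 - <<'E'
from h import *
goto(.5484,-.310,.01,.298)
o=get_obs();c=camera("wrist");cv2.imwrite("pics/w7.png",c["img"])
c=camera("scene");crop(c["img"],"s7.png",240,100,400,220,5)
E
```

```text
pos [ 0.5324 -0.3199  0.1564] jawyaw 0.2854 toolx [ 0.094  0.021 -0.995] ytool [-0.281  0.96  -0.006] ztool [0.955 0.28  0.096] 
 d_tool [0.1475 0.0059 0.004 ] turn -0.012602938040544132 j7 1.0695628661232626 F [-0.42 -0.19 -1.64] w 0.5333 t 10.1
```

View pics/w7.png

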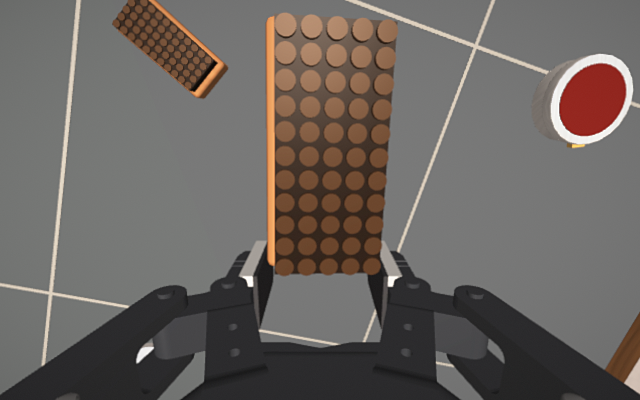

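View pics/s7.png

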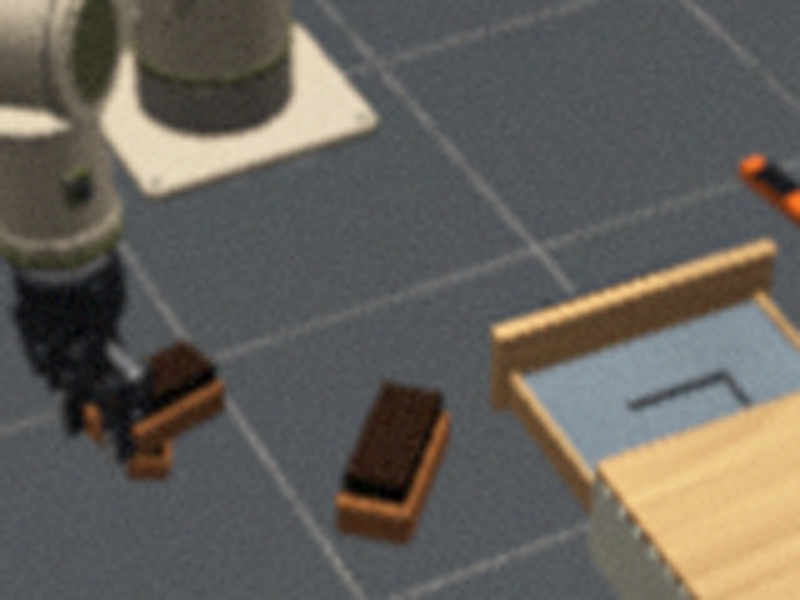

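Call:
play_rows(increments="0 0 0 0;0 0 0 0;0.05 0 0 0;0 0 0 0;-0.05 0 0 0;-0.05 0 0 0;0 0 0 0", squeeze=20)

```text
clock: 10.9
position: [0.5243, -0.3185, 0.2011]
ee_rot: [-0.095, 0.671, 0.105, 0.728]
ft_force: [0.9, -0.8, -1.9]
grip_width: 0.531
```

```bash
python3 - <<'E'
from h import *
goto(.5484,-.310,.01,.298)
o=get_obs();c=camera("wrist");cv2.imwrite("pics/w8.png",c["img"])
E
```

```text
pos [ 0.5243 -0.3185  0.2011] jawyaw 0.2849 toolx [ 0.078  0.025 -0.997] ytool [-0.281  0.96   0.002] ztool [0.956 0.28  0.082] 
 d_tool [0.1926 0.0009 0.0098] turn -0.013066092256791562 j7 1.0365493300498294 F [ 0.93 -0.82 -1.94] w 0.5309 t 10.9
```

View pics/w8.png

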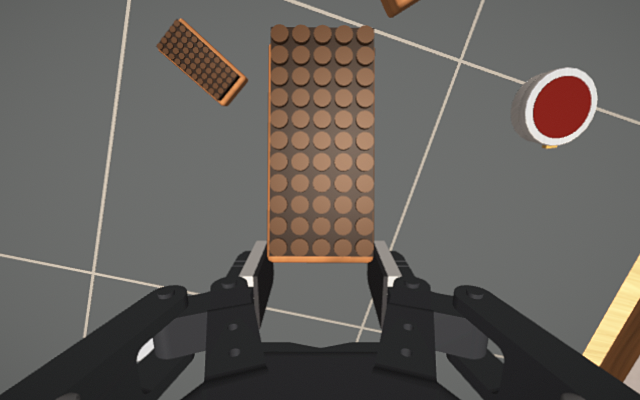

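Call:
play_rows(increments="0.02 0 0 0;0.02 0 0 0;0.02 0 0 0;0.02 0 0 0;-0.05 0 0 0;-0.05 0 0 0;0.02 0 0 0;0.02 0 0 0;0.02 0 0 0;0.02 0 0 0;-0.05 0 0 0;-0.05 0 0 0;0 0 0 0")

```text
clock: 12.25
position: [0.5169, -0.317, 0.2334]
ee_rot: [-0.092, 0.677, 0.107, 0.722]
ft_force: [0.7, -0.8, -1.6]
grip_width: 0.532
```

```bash
python3 - <<'E'
from h import *
goto(.5484,-.310,.01,.298)
o=get_obs();c=camera("wrist");cv2.imwrite("pics/w9.png",c["img"])
E
```

```text
pos [ 0.5169 -0.317   0.2334] jawyaw 0.2828 toolx [ 0.059  0.03  -0.998] ytool [-0.28   0.96   0.012] ztool [0.958 0.278 0.065] 
 d_tool [ 0.225  -0.0048  0.0176] turn -0.01523994027904041 j7 1.0140674031334997 F [ 0.68 -0.79 -1.58] w 0.5318 t 12.25
```

View pics/w9.png

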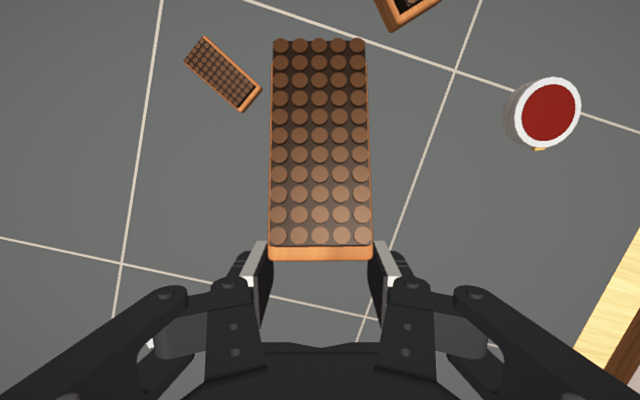

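Call:
play_rows(increments="0.03 0 0 0;0.03 0 0 0;0.03 0 0 0;-0.05 0 0 0;-0.05 0 0 0;0.03 0 0 0;0.03 0 0 0;0.03 0 0 0;-0.05 0 0 0;-0.05 0 0 0;0.03 0 0 0;0.03 0 0 0;0.03 0 0 0;-0.05 0 0 0;-0.05 0 0 0;0.03 0 0 0;0.03 0 0 0;0.03 0 0 0;-0.05 0 0 0;-0.05 0 0 0")

```text
clock: 14.3
position: [0.5016, -0.3037, 0.2283]
ee_rot: [-0.081, 0.698, 0.119, 0.701]
ft_force: [1.3, -0.4, -0.2]
grip_width: 0.531
```

```bash
python3 - <<'E'
from h import *
goto(.5484,-.310,.01,.298)
o=get_obs();c=camera("wrist");cv2.imwrite("pics/w10.png",c["img"])
E
```

```text
pos [ 0.5016 -0.3037  0.2283] jawyaw 0.2839 toolx [-0.004  0.053 -0.999] ytool [-0.28   0.959  0.052] ztool [0.96  0.28  0.011] 
 d_tool [ 0.2175 -0.0305  0.0407] turn -0.014101039554720085 j7 1.0024557639791645 F [ 1.25 -0.44 -0.23] w 0.5314 t 14.3
```

View pics/w10.png

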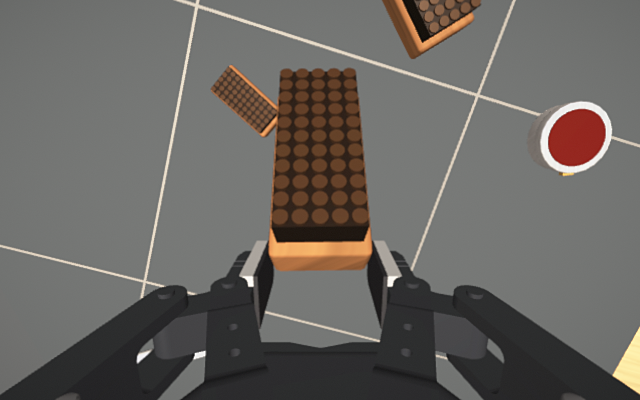

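Call:
play_rows(increments="0.024 -0.02 0 0;0.024 -0.02 0 0;0.024 -0.02 0 0;-0.035 0.035 0 0;-0.035 0.035 0 0;0.024 -0.02 0 0;0.024 -0.02 0 0;0.024 -0.02 0 0;-0.035 0.035 0 0;-0.035 0.035 0 0;0.024 -0.02 0 0;0.024 -0.02 0 0;0.024 -0.02 0 0;-0.035 0.035 0 0;-0.035 0.035 0 0;0 0 0 0")

```text
clock: 15.95
position: [0.4855, -0.2696, 0.1792]
ee_rot: [-0.077, 0.725, 0.123, 0.674]
ft_force: [0.7, 0.2, -0.4]
grip_width: 0.532
```

```bash
python3 - <<'E'
from h import *
goto(.5484,-.310,.01,.298)
o=get_obs();c=camera("wrist");cv2.imwrite("pics/w11.png",c["img"])
c=camera("scene");crop(c["img"],"s11.png",200,80,360,200,5)
E
```

```text
pos [ 0.4855 -0.2696  0.1792] jawyaw 0.2852 toolx [-0.081  0.054 -0.995] ytool [-0.276  0.958  0.074] ztool [ 0.958  0.281 -0.062] 
 d_tool [ 0.1611 -0.0687  0.0594] turn -0.012754370462281228 j7 0.9615017342746547 F [ 0.7   0.22 -0.4 ] w 0.5324 t 15.95
```

View pics/w11.png

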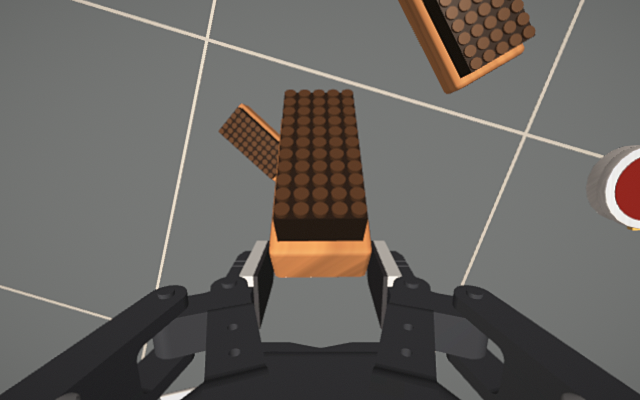

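View pics/s11.png

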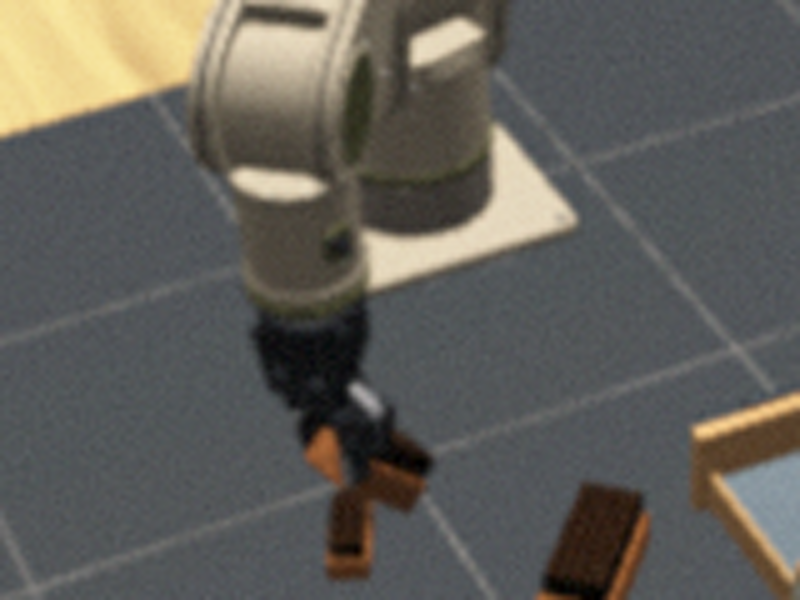

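Call:
play_rows(increments="-0.02 -0.02 0 0;-0.02 -0.02 0 0;-0.02 -0.02 0 0;-0.02 -0.02 0 0;0.05 0 0 0;0.05 0 0 0;-0.05 0 0 0;-0.05 0 0 0;0.05 0 0 0;0.05 0 0 0;-0.05 0 0 0;-0.05 0 0 0;0.05 0 0 0;0.05 0 0 0;-0.05 0 0 0;-0.05 0 0 0;0.05 0 0 0;0.05 0 0 0;0 0 0 0")

```text
clock: 17.95
position: [0.4763, -0.3549, 0.1168]
ee_rot: [-0.052, 0.739, 0.124, 0.66]
ft_force: [-0.7, 0.3, -2.0]
grip_width: 0.533
```

```bash
python3 - <<'E'
from h import *
goto(.5484,-.310,.01,.298)
o=get_obs();c=camera("wrist");cv2.imwrite("pics/w12.png",c["img"])
E
```

```text
pos [ 0.4763 -0.3549  0.1168] jawyaw 0.257 toolx [-0.124  0.087 -0.989] ytool [-0.242  0.964  0.115] ztool [ 0.962  0.253 -0.098] 
 d_tool [0.1005 0.0136 0.0912] turn -0.0410036472406774 j7 1.132487925403123 F [-0.7   0.32 -2.01] w 0.5331 t 17.95
```

View pics/w12.png

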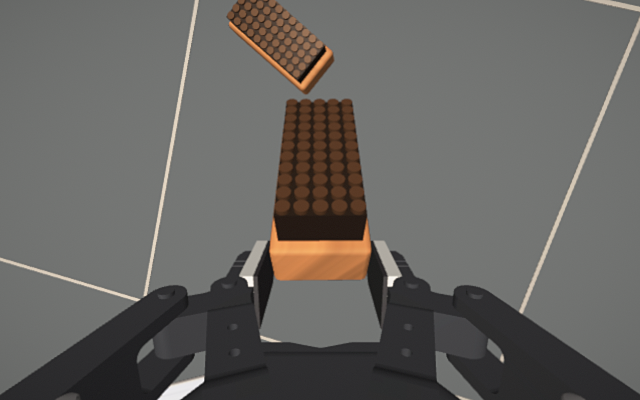

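Call:
play_rows(increments="0 0 0 0;0 0 0 0", hand=-0.03)

```text
clock: 18.2
position: [0.4782, -0.3581, 0.1225]
ee_rot: [-0.054, 0.738, 0.122, 0.662]
ft_force: [1.0, 0.4, -0.4]
grip_width: 0.528
```

Call:
play_rows(increments="0 0 0 0;0 0 0 0", hand=-0.055)

```text
clock: 18.4
position: [0.4795, -0.3594, 0.1252]
ee_rot: [-0.054, 0.737, 0.121, 0.663]
ft_force: [-0.4, -0.8, -0.2]
grip_width: 0.531
```

```bash
python3 - <<'E'
from h import *
goto(.5484,-.310,.01,.298)
o=get_obs();c=camera("wrist");cv2.imwrite("pics/w13.png",c["img"])
E
```

```text
pos [ 0.4795 -0.3594  0.1252] jawyaw 0.255 toolx [-0.116  0.081 -0.99 ] ytool [-0.241  0.965  0.107] ztool [ 0.964  0.251 -0.092] 
 d_tool [0.1101 0.0187 0.0894] turn -0.04299633066264885 j7 1.1315246201705467 F [-0.43 -0.83 -0.2 ] w 0.5308 t 18.4
```

View pics/w13.png

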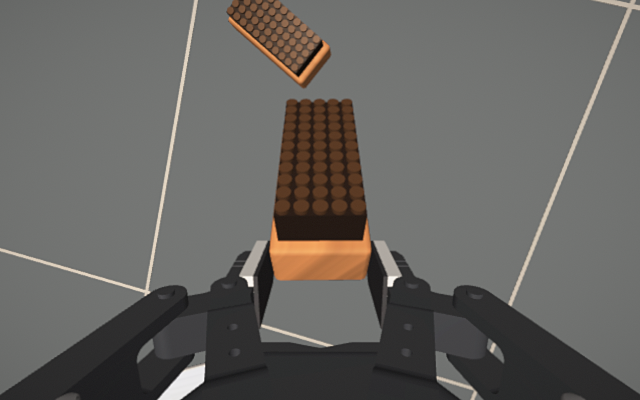

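Call:
play_rows(increments="0 0 0 0;0 0 0 0", hand=-0.065)

```text
clock: 18.65
position: [0.4799, -0.3596, 0.1261]
ee_rot: [-0.055, 0.737, 0.121, 0.663]
ft_force: [-1.0, -0.5, -0.8]
grip_width: 0.534
```

```bash
python3 - <<'E'
from h import *
goto(.5484,-.310,.01,.298)
o=get_obs();c=camera("wrist");crop(c["img"],"w14.png",180,80,460,290,2.5)
E
```

```text
pos [ 0.4799 -0.3596  0.1261] jawyaw 0.2552 toolx [-0.114  0.08  -0.99 ] ytool [-0.242  0.965  0.106] ztool [ 0.964  0.251 -0.091] 
 d_tool [0.1111 0.019  0.089 ] turn -0.04283608647212844 j7 1.131427227531003 F [-1.   -0.54 -0.8 ] w 0.5338 t 18.65
```

View pics/w14.png

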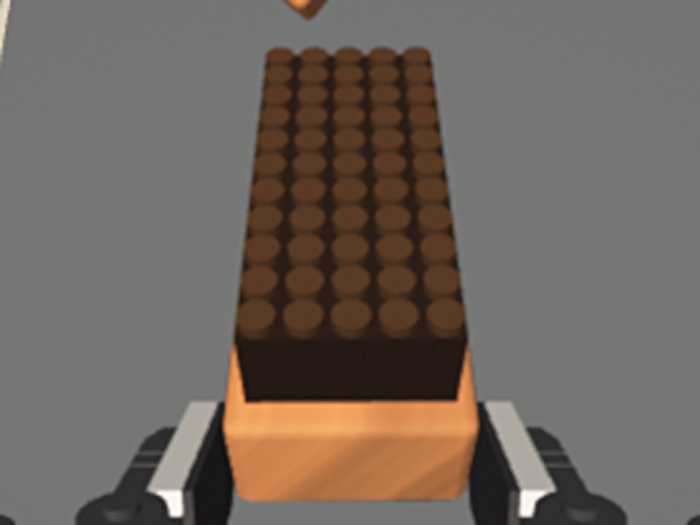

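Call:
play_rows(increments="0 0 0 0;0 0 0 0", hand=-0.073)

```text
clock: 18.9
position: [0.4799, -0.3594, 0.126]
ee_rot: [-0.055, 0.737, 0.121, 0.663]
ft_force: [0.5, 0.6, -0.9]
grip_width: 0.535
```

```bash
python3 - <<'E'
from h import *
goto(.5484,-.310,.01,.298)
o=get_obs();c=camera("wrist");crop(c["img"],"w15.png",180,80,460,290,2.5)
E
```

```text
pos [ 0.4799 -0.3594  0.126 ] jawyaw 0.2554 toolx [-0.114  0.08  -0.99 ] ytool [-0.242  0.964  0.106] ztool [ 0.964  0.252 -0.091] 
 d_tool [0.111  0.0188 0.0889] turn -0.042629767299585675 j7 1.1314338825803927 F [ 0.52  0.6  -0.87] w 0.5351 t 18.9
```

View pics/w15.png

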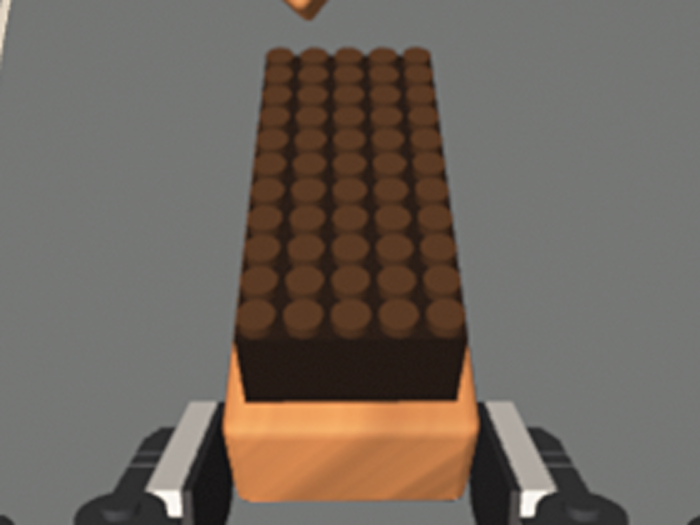

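Call:
play_rows(increments="0 0 0 0;0 0 0 0", hand=-0.082)

```text
clock: 19.15
position: [0.48, -0.3594, 0.1261]
ee_rot: [-0.055, 0.737, 0.121, 0.663]
ft_force: [0.7, 0.3, 0.1]
grip_width: 0.544
```

```bash
python3 - <<'E'
from h import *
goto(.5484,-.310,.01,.298)
o=get_obs();c=camera("wrist");crop(c["img"],"w16.png",180,80,460,290,2.5)
E
```

```text
pos [ 0.48   -0.3594  0.1261] jawyaw 0.2554 toolx [-0.114  0.08  -0.99 ] ytool [-0.242  0.964  0.106] ztool [ 0.964  0.252 -0.091] 
 d_tool [0.1111 0.0188 0.0889] turn -0.042600842382874315 j7 1.1314113979824838 F [0.71 0.31 0.13] w 0.5439 t 19.15
```

View pics/w16.png

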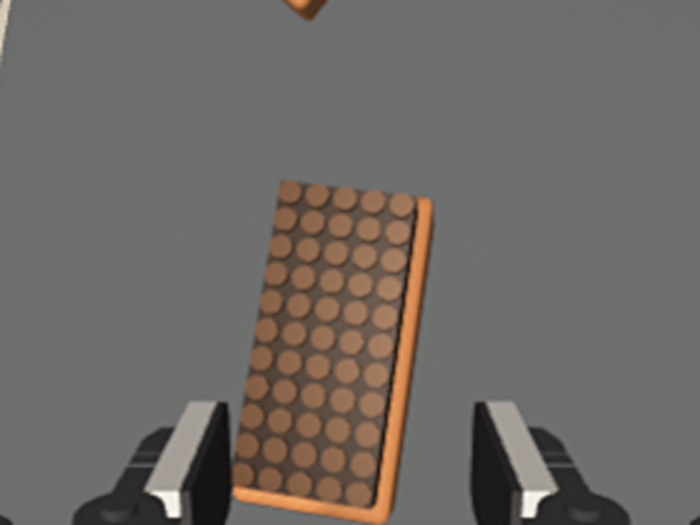

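Call:
play_rows(increments="-0.05 0 0 0;-0.05 0 0 0;0 0 0 0;0 0 0 0", hand=-0.5)

```text
clock: 19.6
position: [0.4911, -0.3671, 0.2277]
ee_rot: [-0.054, 0.737, 0.122, 0.662]
ft_force: [-0.5, -0.2, -0.1]
grip_width: 0.749
```

```bash
python3 - <<'E'
from h import *
goto(.5484,-.310,.01,.298)
E
```

```text
pos [ 0.4911 -0.3671  0.2277] jawyaw 0.2554 toolx [-0.117  0.081 -0.99 ] ytool [-0.241  0.964  0.108] ztool [ 0.963  0.252 -0.093] 
 d_tool [0.2134 0.0178 0.0898] turn -0.042591704426308885 j7 1.0972202843753007 F [-0.5  -0.21 -0.1 ] w 0.7487 t 19.6
```

Call:
play_rows(increments="0.05 0 0 0;0 0 0 0;0 0 0 0")

```text
clock: 19.9
position: [0.4851, -0.3632, 0.1778]
ee_rot: [-0.054, 0.737, 0.122, 0.663]
ft_force: [0.5, -0.5, 1.4]
grip_width: 0.747
```

```bash
python3 - <<'E'
from h import *
goto(.5484,-.310,.01,.298)
import pickle
o=get_obs();c=camera("wrist");cv2.imwrite("pics/w17.png",c["img"]);pickle.dump((c,o),open("w17.pkl","wb"))
E
```

```text
pos [ 0.4851 -0.3632  0.1778] jawyaw 0.255 toolx [-0.116  0.081 -0.99 ] ytool [-0.241  0.965  0.107] ztool [ 0.964  0.251 -0.093] 
 d_tool [0.163  0.018  0.0899] turn -0.04298983591791217 j7 1.1116767270219756 F [ 0.54 -0.52  1.44] w 0.7467 t 19.9
```

View pics/w17.png

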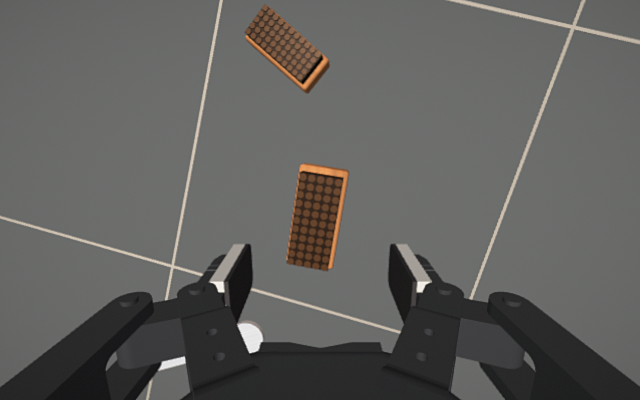

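Call:
play_rows(increments="0.05 0 0 0;0.04 0 0 0;-0.03 0 0 0;-0.03 0 0 0;-0.03 0 0 0;0.05 0 0 0;0.04 0 0 0;-0.03 0 0 0;-0.03 0 0 0;-0.03 0 0 0;0 0 0 0")

```text
clock: 21.05
position: [0.4928, -0.3674, 0.1939]
ee_rot: [-0.06, 0.734, 0.119, 0.666]
ft_force: [-0.1, -0.8, 0.2]
grip_width: 0.747
```

```bash
python3 - <<'E'
from h import *
goto(.5484,-.310,.01,.298)
import pickle
c,o=pickle.load(open("w17.pkl","rb"))
q=pix2w(c,[(301,166),(348,172),(330,270)],[.028,.028,.028],o);print(q,np.linalg.norm(np.diff(q,axis=0),axis=1))
E
```

```text
pos [ 0.4928 -0.3674  0.1939] jawyaw 0.2582 toolx [-0.105  0.072 -0.992] ytool [-0.246  0.964  0.096] ztool [ 0.964  0.254 -0.083] 
 d_tool [0.1807 0.0241 0.0835] turn -0.0398245989112902 j7 1.1091638457943716 F [-0.13 -0.84  0.17] w 0.7473 t 21.05
[[ 0.44521967 -0.33529701  0.028     ]
 [ 0.48805455 -0.32948793  0.028     ]
 [ 0.49639539 -0.42413909  0.028     ]] [0.04322699 0.09501795]
```

```bash
python3 - <<'E'
from h import *
import pickle
c,o=pickle.load(open("w17.pkl","rb"))
print(pix2w(c,[(246,35),(306,91),(328,64)],[.015]*3,o))
u=np.array([.0877,-.996]);C=np.array([.4708,-.3797])
print(C+u*50)
goto(*(C+u*50),.032,.088)
E
```

```text
[[ 0.36599723 -0.23467577  0.015     ]
 [ 0.43127775 -0.26873993  0.015     ]
 [ 0.44498377 -0.24143624  0.015     ]]
[  4.8558 -50.1797]
pos [ 0.4928 -0.3674  0.1939] jawyaw 0.2582 toolx [-0.105  0.072 -0.992] ytool [-0.246  0.964  0.096] ztool [ 0.964  0.254 -0.083] 
 d_tool [ -3.864  -49.1313  -8.4566] turn 0.17017540108870977 j7 1.1091638457943716 F [-0.13 -0.84  0.17] w 0.7473 t 21.05
```

```bash
python3 - <<'E'
from h import *
goto(.4752,-.4295,.07,.088)
E
```

```text
pos [ 0.4928 -0.3674  0.1939] jawyaw 0.2582 toolx [-0.105  0.072 -0.992] ytool [-0.246  0.964  0.096] ztool [ 0.964  0.254 -0.083] 
 d_tool [ 0.1203 -0.0674 -0.0224] turn 0.17017540108870977 j7 1.1091638457943716 F [-0.13 -0.84  0.17] w 0.7473 t 21.05
```

Call:
play_rows(increments="0 -0.034 -0.011 0;0 -0.034 -0.011 0;0.03 0 0 0;0.04 0 0 0;0.03 0 0 0;0 0 0 0.08;0 0 0 0.07;0 0 0 0")

```text
clock: 21.85
position: [0.4831, -0.4373, 0.0947]
ee_rot: [-0.012, 0.738, 0.061, 0.672]
ft_force: [-0.6, 0.3, 1.0]
grip_width: 0.75
```

```bash
python3 - <<'E'
from h import *
goto(.4752,-.4295,.02,.088)
import pickle
o=get_obs();c=camera("wrist");cv2.imwrite("pics/w18.png",c["img"]);pickle.dump((c,o),open("w18.pkl","wb"))
E
```

```text
pos [ 0.4831 -0.4373  0.0947] jawyaw 0.1075 toolx [-0.096  0.064 -0.993] ytool [-0.1    0.992  0.074] ztool [ 0.99   0.107 -0.089] 
 d_tool [ 0.0754  0.003  -0.0003] turn 0.01947166560472069 j7 1.1081363087720997 F [-0.58  0.34  1.04] w 0.7502 t 21.85
```

View pics/w18.png

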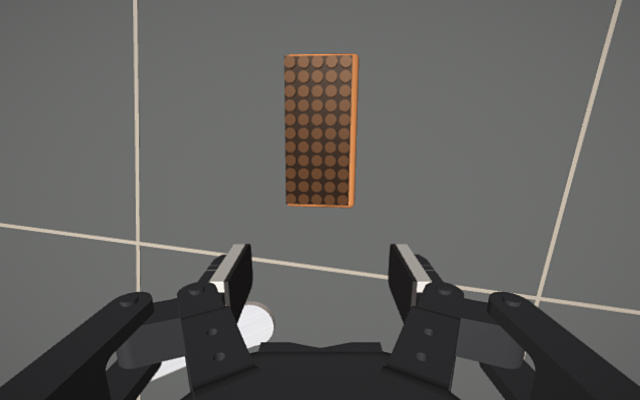

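```bash
python3 - <<'E'
from h import *
import pickle
c,o=pickle.load(open("w18.pkl","rb"))
q=pix2w(c,[(353,207),(357,54),(286,205),(285,57)],[.028,.028,.048,.048],o);print(q)
E
```

```text
[[ 0.49721078 -0.42310269  0.028     ]
 [ 0.48761719 -0.33020756  0.028     ]
 [ 0.45649514 -0.42272466  0.048     ]
 [ 0.44875536 -0.33995538  0.048     ]]
```

Call:
play_rows(increments="0.03 0.002 0 0;0.025 0.002 0 0;0.015 0 0 0;0 0 0 0")

```text
clock: 22.3
position: [0.4786, -0.4307, 0.0272]
ee_rot: [-0.018, 0.736, 0.064, 0.674]
ft_force: [0.2, 0.2, -1.1]
grip_width: 0.754
```

```bash
python3 - <<'E'
from h import *
goto(.4748,-.429,.02,.105)
E
```

```text
pos [ 0.4786 -0.4307  0.0272] jawyaw 0.1187 toolx [-0.091  0.06  -0.994] ytool [-0.112  0.991  0.07 ] ztool [ 0.99   0.118 -0.083] 
 d_tool [ 0.0076  0.0016 -0.003 ] turn 0.013701995197579198 j7 1.1436037114440671 F [ 0.18  0.19 -1.14] w 0.7535 t 22.3
```

Call:
play_rows(increments="0.006 0.0015 -0.003 0;0 0 0 0;0 0 0 0;0 0 0 0;0 0 0 0;-0.02 0 0 0;-0.02 -0.02 0 0;0 -0.03 0 0;0 -0.03 0 0;0.01 0 0 0;0 0 0 0", hand=1, squeeze=30)

```text
clock: 23.4
position: [0.4897, -0.5137, 0.0513]
ee_rot: [-0.021, 0.734, 0.064, 0.675]
ft_force: [0.3, 0.2, -2.3]
grip_width: 0.525
```

```bash
python3 - <<'E'
from h import *
goto(.4748,-.429,.02,.105)
import pickle
o=get_obs();c=camera("wrist");cv2.imwrite("pics/w19.png",c["img"]);pickle.dump((c,o),open("w19.pkl","wb"))
E
```

```text
pos [ 0.4897 -0.5137  0.0513] jawyaw 0.1233 toolx [-0.087  0.057 -0.995] ytool [-0.117  0.991  0.067] ztool [ 0.989  0.123 -0.079] 
 d_tool [ 0.0372  0.0836 -0.0019] turn 0.01829725297037732 j7 1.1932744939910134 F [ 0.3   0.24 -2.32] w 0.5252 t 23.4
```

View pics/w19.png

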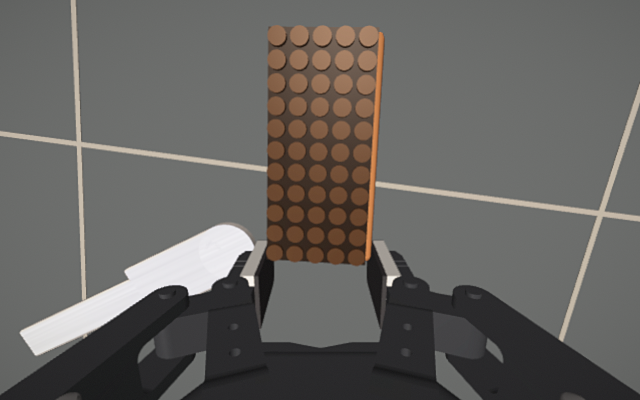

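```bash
python3 - <<'E'
from h import *
import pickle
c,o=pickle.load(open("w19.pkl","rb"))
print(pix2w(c,[(225,225),(252,245),(22,335)],[.005]*3,o))
c,o=pickle.load(open("top0.pkl","rb"))
print(pix2w(c,[(458,250),(466,250),(491,295)],[.005]*3))
E
```

```text
[[ 0.42715925 -0.51758022  0.005     ]
 [ 0.44498806 -0.52795396  0.005     ]
 [ 0.28858196 -0.6182471   0.005     ]]
[[ 0.43845801 -0.52862613  0.005     ]
 [ 0.43770517 -0.55463747  0.005     ]
 [ 0.29216164 -0.62454762  0.005     ]]
```

Call:
play_rows(increments="0 0.01 0.03 0;0 0.01 0.03 0;0 0 0.015 0;0.01 0 0 0;0.01 0 0 0;0 0 0 0")

```text
clock: 24.05
position: [0.561, -0.4804, 0.0282]
ee_rot: [-0.021, 0.734, 0.064, 0.676]
ft_force: [-0.7, -0.7, -1.5]
grip_width: 0.525
```

Call:
play_rows(increments="0 0 0 0;-0.05 0 0 0;-0.01 0 0 0;0 0 0 0", squeeze=20)

```text
clock: 24.45
position: [0.5618, -0.4853, 0.0889]
ee_rot: [-0.019, 0.735, 0.063, 0.675]
ft_force: [-0.2, -0.1, -1.4]
grip_width: 0.527
```

```bash
python3 - <<'E'
from h import *
goto(.4748,-.429,.02,.105)
import pickle
o=get_obs();c=camera("wrist");cv2.imwrite("pics/w20.png",c["img"]);pickle.dump((c,o),open("w20.pkl","wb"))
E
```

```text
pos [ 0.5618 -0.4853  0.0889] jawyaw 0.1184 toolx [-0.089  0.057 -0.994] ytool [-0.112  0.991  0.067] ztool [ 0.99   0.118 -0.082] 
 d_tool [ 0.0795  0.061  -0.0738] turn 0.013396252320175384 j7 1.06888125441764 F [-0.18 -0.14 -1.42] w 0.5273 t 24.45
```

View pics/w20.png

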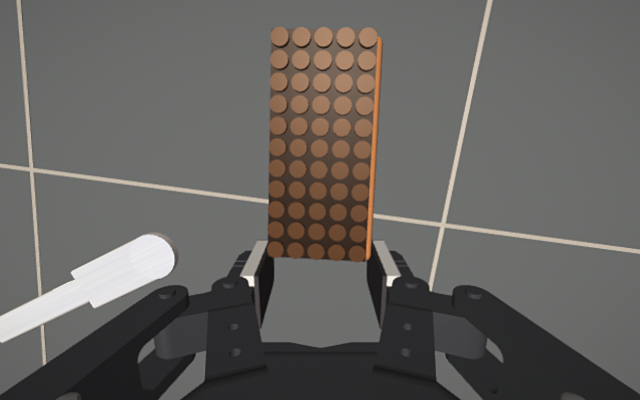

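Call:
play_rows(increments="0 0 0 0;0 0 0 0", hand=-0.06)

```text
clock: 24.7
position: [0.5609, -0.486, 0.0883]
ee_rot: [-0.018, 0.735, 0.062, 0.675]
ft_force: [-0.1, 0.8, -1.0]
grip_width: 0.524
```

```bash
cat > look.py <<'E'
from h import *
import sys
goto(.4748,-.429,.02,.105)
c=camera("wrist");a=cv2.resize(c["img"],None,fx=.5,fy=.5);cv2.imwrite("pics/"+sys.argv[1],a)
E
python3 look.py l1.png
```

```text
pos [ 0.5609 -0.486   0.0883] jawyaw 0.117 toolx [-0.089  0.057 -0.994] ytool [-0.111  0.992  0.067] ztool [ 0.99   0.116 -0.082] 
 d_tool [ 0.0789  0.0616 -0.073 ] turn 0.011981436474210128 j7 1.0693247714541256 F [-0.07  0.83 -1.03] w 0.5242 t 24.7
```

View pics/l1.png

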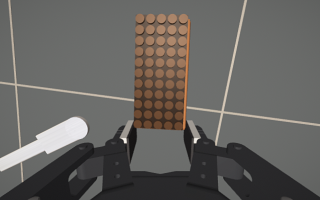

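Call:
play_rows(increments="0 0 0 0;0 0 0 0", hand=-0.067)

```text
clock: 24.95
position: [0.5604, -0.4855, 0.0868]
ee_rot: [-0.018, 0.736, 0.063, 0.674]
ft_force: [0.5, 0.1, -1.3]
grip_width: 0.54
```

```bash
python3 look.py l2.png
```

```text
pos [ 0.5604 -0.4855  0.0868] jawyaw 0.1169 toolx [-0.091  0.059 -0.994] ytool [-0.111  0.991  0.068] ztool [ 0.99   0.116 -0.084] 
 d_tool [ 0.0774  0.0609 -0.0726] turn 0.011912307818809476 j7 1.0694244685013157 F [ 0.45  0.11 -1.34] w 0.5399 t 24.95
```

View pics/l2.png

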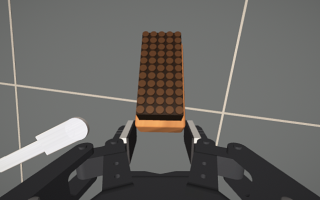

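Call:
play_rows(increments="0 0 0 0")

```text
clock: 25.1
position: [0.5604, -0.4855, 0.0866]
ee_rot: [-0.018, 0.736, 0.063, 0.674]
ft_force: [-0.8, -0.9, -0.2]
grip_width: 0.533
```

```bash
python3 look.py l3.png
```

```text
pos [ 0.5604 -0.4855  0.0866] jawyaw 0.117 toolx [-0.091  0.059 -0.994] ytool [-0.111  0.991  0.069] ztool [ 0.99   0.116 -0.084] 
 d_tool [ 0.0773  0.0609 -0.0725] turn 0.012019778289223293 j7 1.069482394478982 F [-0.85 -0.88 -0.22] w 0.5327 t 25.1
```

View pics/l3.png

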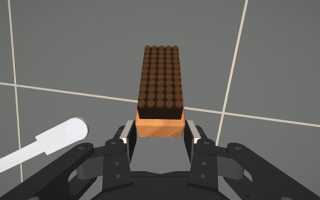

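Excellent – it rotates slowly under its weight. Let it continue.

Call:
play_rows(increments="0 0 0 0;0 0 0 0")

```text
clock: 25.35
position: [0.5605, -0.4855, 0.0866]
ee_rot: [-0.018, 0.736, 0.063, 0.674]
ft_force: [-0.1, -0.8, -1.0]
grip_width: 0.537
```

```bash
python3 look.py l4.png
```

```text
pos [ 0.5605 -0.4855  0.0866] jawyaw 0.1171 toolx [-0.091  0.058 -0.994] ytool [-0.111  0.991  0.068] ztool [ 0.99   0.116 -0.084] 
 d_tool [ 0.0773  0.061  -0.0726] turn 0.012076218961884377 j7 1.069428948347984 F [-0.06 -0.77 -0.96] w 0.5367 t 25.35
```

View pics/l4.png

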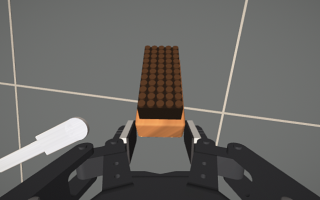

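Call:
play_rows(increments="-0.025 0.005 0 0;0 0 0 0;0 0 0 0")

```text
clock: 25.7
position: [0.5619, -0.4815, 0.1114]
ee_rot: [-0.017, 0.736, 0.063, 0.674]
ft_force: [-0.2, 0.1, -1.9]
grip_width: 0.537
```

```bash
python3 look.py l5.png
```

```text
pos [ 0.5619 -0.4815  0.1114] jawyaw 0.1172 toolx [-0.092  0.06  -0.994] ytool [-0.111  0.991  0.07 ] ztool [ 0.99   0.116 -0.085] 
 d_tool [ 0.102   0.0553 -0.0724] turn 0.012167795225134226 j7 1.0585118807258338 F [-0.25  0.06 -1.91] w 0.5367 t 25.7
```

View pics/l5.png

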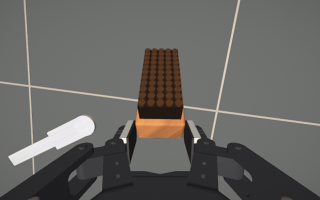

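Call:
play_rows(increments="0 0 0 0", hand=-0.069)

```text
clock: 25.85
position: [0.5621, -0.4816, 0.1115]
ee_rot: [-0.018, 0.736, 0.063, 0.674]
ft_force: [-0.0, -0.3, -1.5]
grip_width: 0.535
```

```bash
python3 look.py l6.png
```

```text
pos [ 0.5621 -0.4816  0.1115] jawyaw 0.1172 toolx [-0.092  0.059 -0.994] ytool [-0.111  0.991  0.069] ztool [ 0.99   0.117 -0.084] 
 d_tool [ 0.1021  0.0555 -0.0726] turn 0.012197120038021536 j7 1.0585734486680316 F [-0.02 -0.26 -1.45] w 0.5349 t 25.85
```

View pics/l6.png

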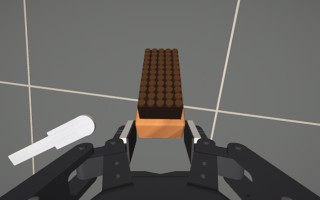

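Call:
play_rows(increments="-0.02 0.03 0 0;0 0 0 0")

```text
clock: 26.1
position: [0.5597, -0.4525, 0.1321]
ee_rot: [-0.017, 0.737, 0.063, 0.673]
ft_force: [0.7, 1.0, -0.2]
grip_width: 0.536
```

```bash
python3 look.py l7.png
```

```text
pos [ 0.5597 -0.4525  0.1321] jawyaw 0.1161 toolx [-0.094  0.06  -0.994] ytool [-0.109  0.991  0.071] ztool [ 0.99   0.115 -0.087] 
 d_tool [ 0.1207  0.0247 -0.0716] turn 0.011084867968620404 j7 1.0338481621196722 F [ 0.72  1.02 -0.2 ] w 0.5363 t 26.1
```

View pics/l7.png

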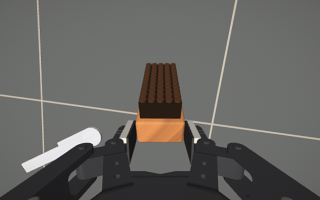

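Call:
play_rows(increments="-0.01 0.035 0 0;0 0 0 0")

```text
clock: 26.35
position: [0.5537, -0.4197, 0.1404]
ee_rot: [-0.015, 0.739, 0.062, 0.671]
ft_force: [1.6, 0.5, -0.5]
grip_width: 0.535
```

```bash
python3 look.py l8.png
```

```text
pos [ 0.5537 -0.4197  0.1404] jawyaw 0.1122 toolx [-0.1    0.062 -0.993] ytool [-0.105  0.992  0.072] ztool [ 0.989  0.112 -0.092] 
 d_tool [ 0.1268 -0.0096 -0.068 ] turn 0.007243502618624831 j7 1.0044380207527508 F [ 1.58  0.45 -0.53] w 0.5353 t 26.35
```

View pics/l8.png

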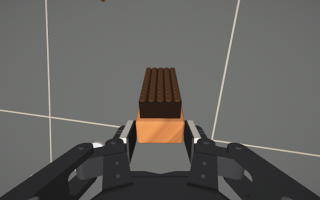

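Call:
play_rows(increments="-0.005 0.045 0 0;0 0 0 0;0.02 0 0 0;0.015 0 0 0;0 0 0 0")

```text
clock: 26.9
position: [0.5404, -0.377, 0.1077]
ee_rot: [-0.012, 0.742, 0.059, 0.668]
ft_force: [0.2, -0.1, -2.1]
grip_width: 0.535
```

```bash
python3 look.py l9.png
```

```text
pos [ 0.5404 -0.377   0.1077] jawyaw 0.1048 toolx [-0.107  0.061 -0.992] ytool [-0.097  0.993  0.072] ztool [ 0.989  0.104 -0.101] 
 d_tool [ 0.0909 -0.0516 -0.0615] turn -0.0002009418463937429 j7 0.9738431238593516 F [ 0.15 -0.06 -2.13] w 0.5348 t 26.9
```

View pics/l9.png

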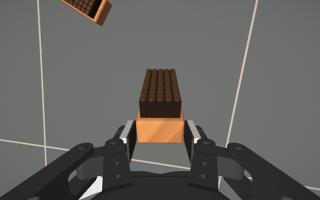

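Call:
play_rows(increments="0.01 0 0 0;0.004 0 0 0;0 0 0 0")

```text
clock: 27.25
position: [0.5391, -0.3803, 0.0968]
ee_rot: [-0.013, 0.741, 0.056, 0.669]
ft_force: [0.7, 2.3, 0.6]
grip_width: 0.533
```

Call:
play_rows(increments="0.004 0 0 0;0 0 0 0")

```text
clock: 27.45
position: [0.5387, -0.3828, 0.095]
ee_rot: [-0.014, 0.74, 0.055, 0.67]
ft_force: [-0.2, 0.7, -0.2]
grip_width: 0.535
```

```bash
python3 look.py l10.png;python3 - <<'E'
from h import *
c=camera("scene");crop(c["img"],"s20.png",200,120,320,210,6)
E
```

```text
pos [ 0.5387 -0.3828  0.095 ] jawyaw 0.0998 toolx [-0.101  0.053 -0.993] ytool [-0.093  0.994  0.062] ztool [ 0.99   0.099 -0.096] 
 d_tool [ 0.0785 -0.0446 -0.0607] turn -0.00518159582949318 j7 0.9812498553920193 F [-0.18  0.74 -0.19] w 0.535 t 27.45
```

View pics/l10.png

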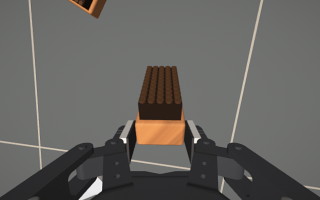

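View pics/s20.png

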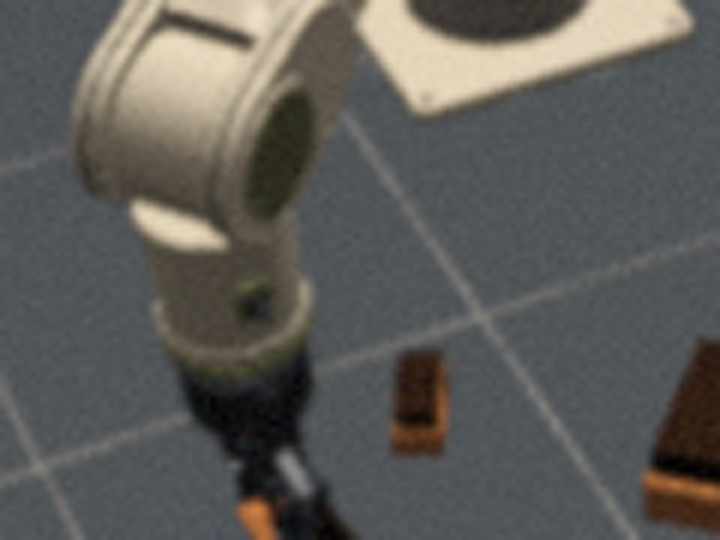

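Call:
play_rows(increments="-0.003 0.012 0 0;0 0.015 0 0;0 0.015 0 0;0 0 0 0")

```text
clock: 27.95
position: [0.5348, -0.3369, 0.0994]
ee_rot: [-0.013, 0.741, 0.056, 0.67]
ft_force: [0.7, 0.1, -1.7]
grip_width: 0.535
```

```bash
python3 look.py l11.png
```

```text
pos [ 0.5348 -0.3369  0.0994] jawyaw 0.1006 toolx [-0.103  0.055 -0.993] ytool [-0.094  0.993  0.065] ztool [ 0.99   0.1   -0.097] 
 d_tool [ 0.08   -0.091  -0.0609] turn -0.004415445763923165 j7 0.929859737398348 F [ 0.67  0.09 -1.72] w 0.5351 t 27.95
```

View pics/l11.png

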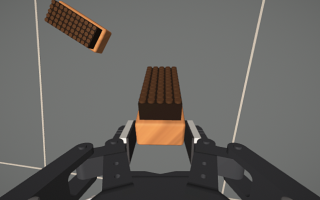

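Call:
play_rows(increments="-0.01 0.045 0 0;0 0 0 0")

```text
clock: 28.2
position: [0.5309, -0.2932, 0.1118]
ee_rot: [-0.013, 0.741, 0.055, 0.669]
ft_force: [2.1, 0.5, -0.8]
grip_width: 0.539
```

```bash
python3 look.py l12.png
```

```text
pos [ 0.5309 -0.2932  0.1118] jawyaw 0.0989 toolx [-0.105  0.054 -0.993] ytool [-0.092  0.994  0.064] ztool [ 0.99   0.098 -0.099] 
 d_tool [ 0.0896 -0.1357 -0.0599] turn -0.006091354903723589 j7 0.8652241718105489 F [ 2.07  0.52 -0.81] w 0.5386 t 28.2
```

View pics/l12.png

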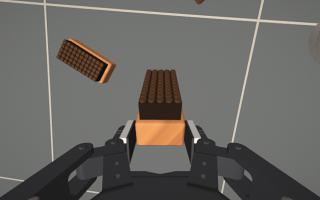

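Call:
play_rows(increments="0 -0.015 0 0;0 -0.025 0 0;0 -0.025 0 0;0 -0.02 0 0;0.002 -0.01 0 0;0.004 0 0 0;0 0 0 0")

```text
clock: 28.95
position: [0.5342, -0.4032, 0.0972]
ee_rot: [-0.011, 0.742, 0.05, 0.668]
ft_force: [-0.5, 1.2, -0.9]
grip_width: 0.539
```

```bash
python3 look.py l13.png
```

```text
pos [ 0.5342 -0.4032  0.0972] jawyaw 0.09 toolx [-0.107  0.05  -0.993] ytool [-0.084  0.995  0.06 ] ztool [ 0.991  0.089 -0.103] 
 d_tool [ 0.0817 -0.0253 -0.0532] turn -0.0150320166288469 j7 0.9947234286081307 F [-0.47  1.24 -0.89] w 0.5387 t 28.95
```

View pics/l13.png

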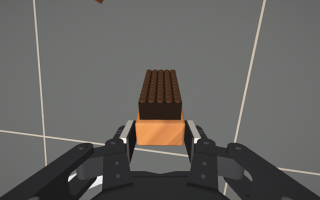

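Call:
play_rows(increments="0.002 0.01 0 0;0.0025 0.015 0 0;0.0025 0.015 0 0;0.0025 0.015 0 0;0.002 0.015 0 0")

```text
clock: 29.5
position: [0.5282, -0.328, 0.093]
ee_rot: [-0.013, 0.741, 0.05, 0.67]
ft_force: [0.2, -0.3, 0.5]
grip_width: 0.534
```

```bash
python3 look.py l14.png
```

```text
pos [ 0.5282 -0.328   0.093 ] jawyaw 0.0924 toolx [-0.103  0.047 -0.994] ytool [-0.087  0.995  0.056] ztool [ 0.991  0.092 -0.098] 
 d_tool [ 0.0733 -0.0999 -0.0551] turn -0.012647286818414871 j7 0.9163072069212737 F [ 0.21 -0.31  0.52] w 0.5339 t 29.5
```

View pics/l14.png

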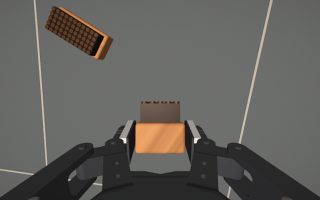

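Call:
play_rows(increments="0 0 0 0;0.001 0.015 0 0;0.003 0.015 0 0;0.005 0.015 0 0;0.007 0.015 0 0", hand=1, squeeze=20)

```text
clock: 30.05
position: [0.5238, -0.2641, 0.0845]
ee_rot: [-0.015, 0.739, 0.051, 0.672]
ft_force: [-1.0, -0.0, 9.5]
grip_width: 0.534
```

```bash
python3 look.py l15.png
```

```text
pos [ 0.5238 -0.2641  0.0845] jawyaw 0.0961 toolx [-0.096  0.045 -0.994] ytool [-0.091  0.994  0.054] ztool [ 0.991  0.096 -0.091] 
 d_tool [ 0.0614 -0.163  -0.0584] turn -0.008902069285295022 j7 0.8363204438023282 F [-0.95 -0.03  9.49] w 0.5338 t 30.05
```

View pics/l15.png

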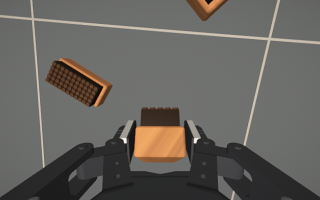

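Call:
play_rows(increments="0.006 0.006 0 0;0.006 0.006 0 0;0.006 0.006 0 0")

```text
clock: 30.4
position: [0.5223, -0.2411, 0.0709]
ee_rot: [-0.015, 0.737, 0.053, 0.673]
ft_force: [-3.7, 2.0, 9.9]
grip_width: 0.532
```

```bash
python3 look.py l16.png
```

```text
pos [ 0.5223 -0.2411  0.0709] jawyaw 0.1 toolx [-0.093  0.049 -0.994] ytool [-0.095  0.994  0.058] ztool [ 0.991  0.099 -0.087] 
 d_tool [ 0.0458 -0.1852 -0.0613] turn -0.005028088016034715 j7 0.8161965807241194 F [-3.67  2.    9.86] w 0.5324 t 30.4
```

View pics/l16.png

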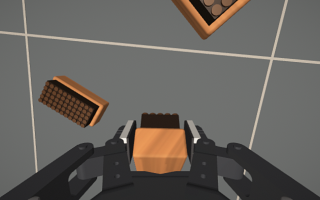

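Call:
play_rows(increments="0.008 0.002 0 0;0.008 0.002 0 0;0.008 0 0 0;0.006 0 0 0")

```text
clock: 30.85
position: [0.5225, -0.2299, 0.0446]
ee_rot: [-0.015, 0.735, 0.058, 0.675]
ft_force: [-2.3, 3.2, 8.2]
grip_width: 0.53
```

```bash
python3 look.py l17.png
```

```text
pos [ 0.5225 -0.2299  0.0446] jawyaw 0.1059 toolx [-0.088  0.057 -0.995] ytool [-0.1    0.993  0.065] ztool [ 0.991  0.105 -0.081] 
 d_tool [ 0.0173 -0.1945 -0.0662] turn 0.0008683504378010909 j7 0.8279012096316715 F [-2.25  3.18  8.18] w 0.5301 t 30.85
```

View pics/l17.png

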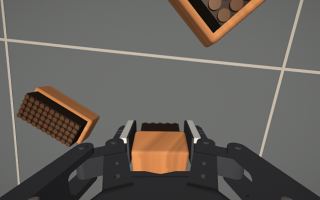

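Call:
play_rows(increments="0.007 0 0 0;0.006 0 0 0;0 0 0 0")

```text
clock: 31.2
position: [0.5231, -0.2282, 0.0325]
ee_rot: [-0.015, 0.734, 0.059, 0.676]
ft_force: [-0.6, -0.8, 0.6]
grip_width: 0.531
```

```bash
python3 look.py l18.png
```

```text
pos [ 0.5231 -0.2282  0.0325] jawyaw 0.108 toolx [-0.084  0.057 -0.995] ytool [-0.102  0.993  0.066] ztool [ 0.991  0.107 -0.078] 
 d_tool [ 0.005  -0.1951 -0.0685] turn 0.0029559234977152293 j7 0.8368678468787516 F [-0.6  -0.84  0.64] w 0.5311 t 31.2
```

View pics/l18.png

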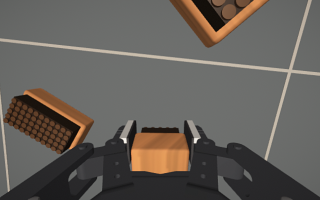

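Call:
play_rows(increments="0 0 0 0;0 0 0 0;0 0 0 0;-0.04 0 0 0;-0.04 0 0 0;-0.03 0.0 0 0;0 -0.03 0 0;0 -0.03 0 0;0 -0.03 0 0;0 -0.03 0 0;0 0 0 0", hand=-0.5)

```text
clock: 32.35
position: [0.5461, -0.3562, 0.139]
ee_rot: [-0.017, 0.734, 0.061, 0.676]
ft_force: [-1.5, 0.4, -0.5]
grip_width: 0.749
```

```bash
python3 - <<'E'
from h import *
goto(.4748,-.429,.02,.105)
import pickle
o=get_obs();c=camera("wrist");cv2.imwrite("pics/w30.png",c["img"]);pickle.dump((c,o),open("w30.pkl","wb"))
c=camera("top");crop(c["img"],"t30.png",290,190,420,290,6);pickle.dump((c,o),open("t30.pkl","wb"))
E
```

```text
pos [ 0.5461 -0.3562  0.139 ] jawyaw 0.1124 toolx [-0.085  0.058 -0.995] ytool [-0.107  0.992  0.067] ztool [ 0.991  0.112 -0.078] 
 d_tool [ 0.1202 -0.0726 -0.0695] turn 0.007432599487540603 j7 0.9525294167161888 F [-1.48  0.35 -0.53] w 0.749 t 32.35
```

View pics/w30.png

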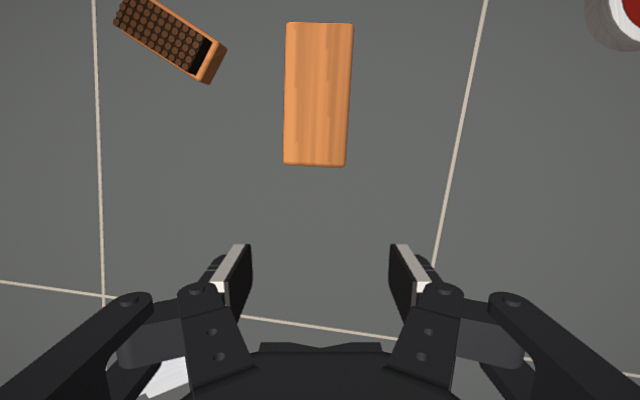

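```bash
python3 - <<'E'
from h import *
import pickle
c,o=pickle.load(open("w30.pkl","rb"))
q=pix2w(c,[(287,23),(354,24),(345,166),(284,163)],[.048]*4,o);print(q.round(4),np.linalg.norm(np.diff(q,axis=0),axis=1),q.mean(0))
d=(q[0]+q[1]-q[2]-q[3])[:2];print("jaw yaw",np.arctan2(d[1],d[0])-np.pi/2)
C=q.mean(0);goto(C[0],C[1],.08,np.arctan2(d[1],d[0])-np.pi/2)
E
```

```text
[[ 0.5023 -0.2293  0.048 ]
 [ 0.5465 -0.226   0.048 ]
 [ 0.5526 -0.3186  0.048 ]
 [ 0.5086 -0.3217  0.048 ]] [0.04430738 0.09278683 0.04415587] [ 0.5275085  -0.27391749  0.048     ]
jaw yaw 0.06664178101975327
pos [ 0.5473 -0.3525  0.139 ] jawyaw 0.1158 toolx [-0.084  0.06  -0.995] ytool [-0.11   0.992  0.069] ztool [ 0.99   0.115 -0.077] 
 d_tool [ 0.0651  0.076  -0.0061] turn 0.04912577205355717 j7 0.95092784784021 F [ 0.02 -0.03  0.64] w 0.7452 t 32.45
```

View pics/t30.png

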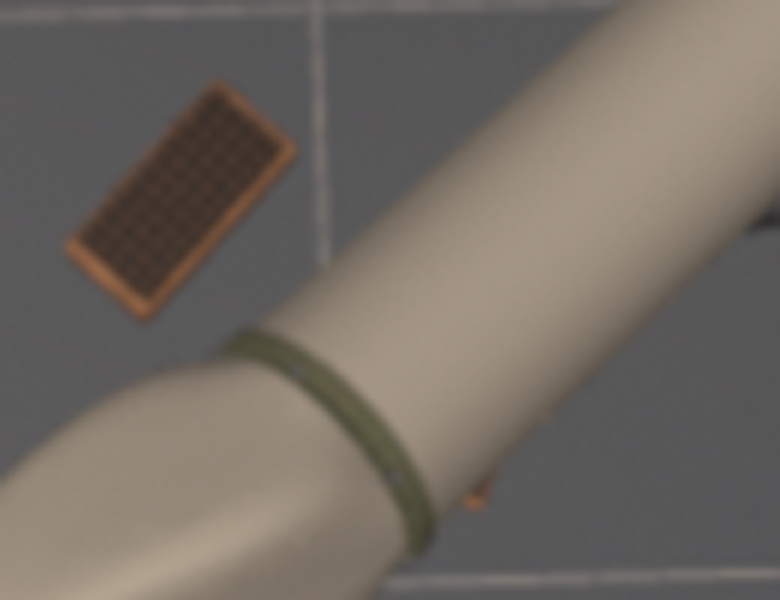

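Call:
play_rows(increments="0 0.038 -0.003 0.03;0 0.038 -0.003 0.02;0.03 0 0 0;0.03 0 0 0;0 0 0 0")

```text
clock: 32.95
position: [0.5305, -0.2638, 0.084]
ee_rot: [-0.001, 0.734, 0.048, 0.677]
ft_force: [-0.4, 1.2, 0.6]
grip_width: 0.75
```

```bash
python3 - <<'E'
from h import *
goto(.5275,-.274,.03,.0666)
E
python3 look.py l20.png
```

```text
pos [ 0.5305 -0.2638  0.084 ] jawyaw 0.0718 toolx [-0.082  0.063 -0.995] ytool [-0.066  0.995  0.069] ztool [ 0.994  0.072 -0.078] 
 d_tool [ 0.0533 -0.0137  0.0005] turn 0.005210576829316249 j7 0.8295250199697626 F [-0.45  1.19  0.63] w 0.7501 t 32.95
pos [ 0.5305 -0.2638  0.084 ] jawyaw 0.0718 toolx [-0.082  0.063 -0.995] ytool [-0.066  0.995  0.069] ztool [ 0.994  0.072 -0.078] 
 d_tool [ 0.0577 -0.1652 -0.0622] turn -0.03318942317068374 j7 0.8295250199697626 F [-0.45  1.19  0.63] w 0.7501 t 32.95
```

View pics/l20.png

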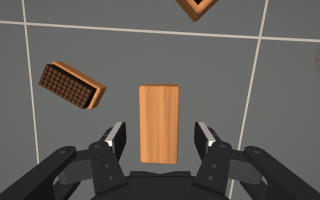

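Call:
play_rows(increments="0.02 -0.007 0 0;0.02 -0.006 0 0;0.012 0 0 0;0 0 0 0")

```text
clock: 33.4
position: [0.5312, -0.2753, 0.0361]
ee_rot: [-0.003, 0.732, 0.047, 0.68]
ft_force: [0.7, -0.7, -0.2]
grip_width: 0.751
```

```bash
python3 - <<'E'
from h import *
goto(.5275,-.274,.03,.0666)
E
```

```text
pos [ 0.5312 -0.2753  0.0361] jawyaw 0.0729 toolx [-0.075  0.061 -0.995] ytool [-0.068  0.996  0.066] ztool [ 0.995  0.073 -0.07 ] 
 d_tool [ 0.0065  0.0012 -0.0031] turn 0.00628778142819697 j7 0.8772997267103474 F [ 0.68 -0.75 -0.18] w 0.7515 t 33.4
```

Call:
play_rows(increments="0.005 0 -0.003 0.006;0 0 0 0;0 0 0 0;0 0 0 0;0 0 0 0", hand=1, squeeze=40)

```text
clock: 33.9
position: [0.5286, -0.2759, 0.0333]
ee_rot: [-0.001, 0.731, 0.044, 0.681]
ft_force: [-0.7, -0.3, -0.9]
grip_width: 0.535
```

Call:
play_rows(increments="-0.02 0 0 0;-0.03 0 0 0;-0.035 0 0 0;-0.035 0 0 0;-0.035 0 0 0;-0.015 0 0 0;0 0 0 0")

```text
clock: 34.6
position: [0.5402, -0.2857, 0.2083]
ee_rot: [-0.0, 0.732, 0.045, 0.68]
ft_force: [0.6, 0.8, -1.1]
grip_width: 0.532
```

```bash
python3 - <<'E'
from h import *
goto(.596,.1435,.2,-.028)
E
python3 look.py l21.png
```

```text
pos [ 0.5402 -0.2857  0.2083] jawyaw 0.0655 toolx [-0.075  0.06  -0.995] ytool [-0.061  0.996  0.065] ztool [ 0.995  0.065 -0.071] 
 d_tool [0.03   0.4236 0.0842] turn 0.09351472031529706 j7 0.7905638212324134 F [ 0.63  0.78 -1.13] w 0.5319 t 34.6
pos [ 0.5402 -0.2857  0.2083] jawyaw 0.0655 toolx [-0.075  0.06  -0.995] ytool [-0.061  0.996  0.065] ztool [ 0.995  0.065 -0.071] 
 d_tool [ 0.1837 -0.151  -0.061 ] turn -0.039485279684702945 j7 0.7905638212324134 F [ 0.63  0.78 -1.13] w 0.5319 t 34.6
```

View pics/l21.png

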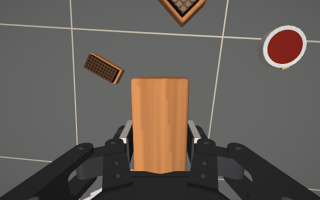

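Call:
play_rows(increments="0 0.02 0.004 0;0 0.035 0.007 0;0 0.04 0.008 0;0 0.04 0.008 0;0 0.04 0.008 0;0 0.04 0.008 0;0 0.04 0.008 0;0 0.04 0.008 0;0 0.04 0.008 0;0 0.035 0.008 0;0 0.025 0.006 0;0 0.015 0.004 0;0 0 0 0.05;0 0 0 0.04;0 0 0 0")

```text
clock: 36.15
position: [0.5912, 0.1468, 0.2042]
ee_rot: [0.031, 0.743, 0.008, 0.668]
ft_force: [0.4, 0.6, -1.0]
grip_width: 0.538
```

```bash
python3 - <<'E'
from h import *
goto(.596,.1435,.13,-.028)
import pickle
o=get_obs();c=camera("wrist");cv2.imwrite("pics/w40.png",c["img"]);pickle.dump((c,o),open("w40.pkl","wb"))
E
```

```text
pos [0.5912 0.1468 0.2042] jawyaw -0.0298 toolx [-0.105  0.057 -0.993] ytool [0.036 0.998 0.053] ztool [ 0.994 -0.03  -0.107] 
 d_tool [ 0.073  -0.0071  0.0128] turn -0.0018184135482357533 j7 -0.019544910328622184 F [ 0.39  0.61 -1.01] w 0.5381 t 36.15
```

View pics/w40.png

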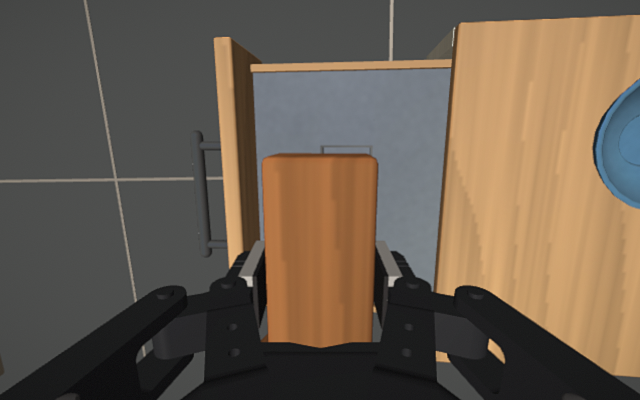

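```bash
python3 - <<'E'
from h import *
import pickle
c,o=pickle.load(open("w40.pkl","rb"))
crop(c["img"],"w40c.png",180,100,480,200,2.6)
print(pix2w(c,[(322,147),(371,147),(198,133),(205,255),(217,40)],[.044,.044,.062,.062,.094],o).round(4))
goto(.5995,.1395,.11,-.028)
c=camera("scene");crop(c["img"],"s40.png",320,120,440,210,6)
c=camera("top");crop(c["img"],"t40.png",190,130,310,240,5)
E
```

```text
[[0.5771 0.1927 0.044 ]
 [0.6219 0.1916 0.044 ]
 [0.4676 0.2085 0.062 ]
 [0.4613 0.0923 0.062 ]
 [0.5063 0.2749 0.094 ]]
pos [0.5911 0.1465 0.2042] jawyaw -0.0289 toolx [-0.105  0.057 -0.993] ytool [0.035 0.998 0.053] ztool [ 0.994 -0.029 -0.107] 
 d_tool [ 0.0923 -0.0117  0.0186] turn -0.0009013756840727805 j7 -0.018345154651079543 F [-0.09  0.24 -1.19] w 0.5314 t 36.2
```

View pics/w40c.png

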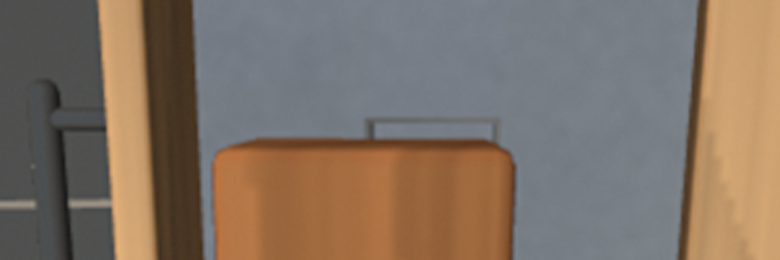

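View pics/s40.png

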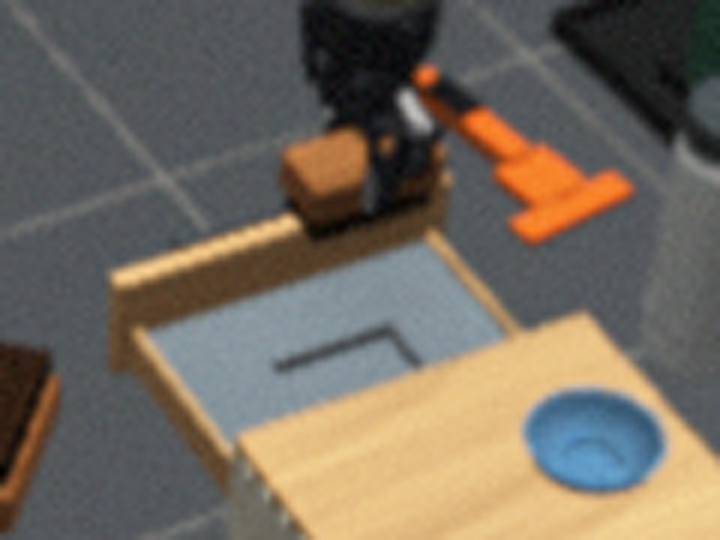

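```bash
python3 - <<'E'
from h import *
goto(.6015,.1415,.11,-.028)
E
```

```text
pos [0.5915 0.1463 0.2049] jawyaw -0.0287 toolx [-0.104  0.057 -0.993] ytool [0.034 0.998 0.054] ztool [ 0.994 -0.029 -0.106] 
 d_tool [ 0.0929 -0.0096  0.0202] turn -0.0006953593448415507 j7 -0.018016493057233907 F [-0.69 -0.79 -0.91] w 0.538 t 36.3
```

Call:
play_rows(increments="0 -0.009 0.02 0;0.02 0 0 0;0.025 0 0 0;0.025 0 0 0;0.015 0 0 0;0 0 0 0")

```text
clock: 36.9
position: [0.6036, 0.1383, 0.1158]
ee_rot: [0.031, 0.742, 0.009, 0.67]
ft_force: [-0.6, -0.3, -0.7]
grip_width: 0.534
```

```bash
python3 - <<'E'
from h import *
goto(.6015,.1415,.08,-.028)
import pickle
o=get_obs();c=camera("wrist");cv2.imwrite("pics/w41.png",c["img"]);pickle.dump((c,o),open("w41.pkl","wb"))
E
```

```text
pos [0.6036 0.1383 0.1158] jawyaw -0.028 toolx [-0.102  0.058 -0.993] ytool [0.034 0.998 0.055] ztool [ 0.994 -0.028 -0.103] 
 d_tool [0.036  0.0012 0.0015] turn 2.9967249009388297e-05 j7 0.05361202379156076 F [-0.57 -0.29 -0.74] w 0.5338 t 36.9
```

View pics/w41.png

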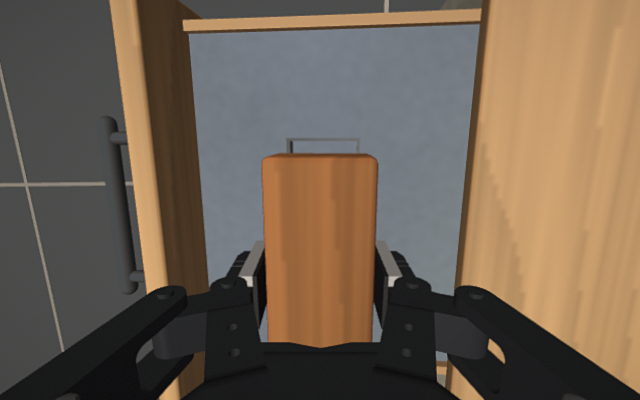

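```bash
python3 - <<'E'
from h import *
import pickle
c,o=pickle.load(open("w41.pkl","rb"))
crop(c["img"],"w41c.png",240,120,400,200,5)
q=pix2w(c,[(287,138),(359,138)],[.044,.044],o).round(4);print(q)
# predicted bristle-face rectangle if aligned with tool
R=Ro.from_quat(o["ee_rot"]).as_matrix()
for d in(.033,):
  for y in(44,-40):
    for z in(-19,19): print((np.array(o["position"])+R@np.array([d,y/1e3,z/1e3])).round(4))
E
```

```text
[[0.576  0.1945 0.044 ]
 [0.6227 0.1933 0.044 ]]
[0.5829 0.1846 0.0874]
[0.6207 0.1836 0.0835]
[0.58   0.1008 0.0828]
[0.6178 0.0997 0.0789]
```

View pics/w41c.png

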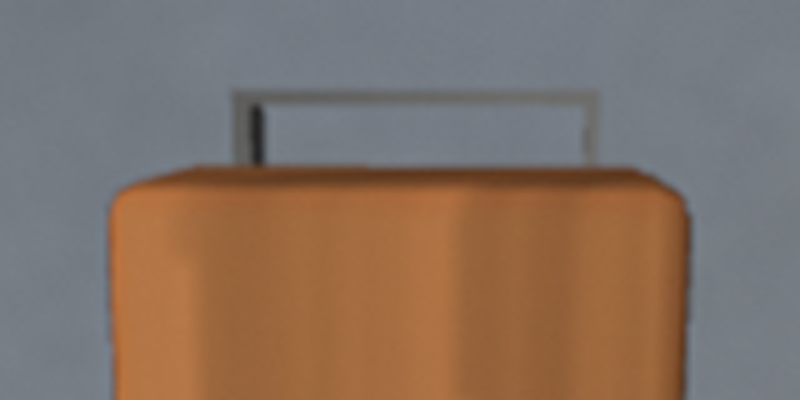

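```bash
python3 - <<'E'
from h import *
import pickle
c,o=pickle.load(open("w41.pkl","rb"))
T=np.array(c["tool_from_camera"])
for uv in[(320,156),(263,170),(378,170),(268,330),(373,330)]:
  n=cv2.undistortPoints(np.array(uv,float).reshape(1,1,2),K(c),np.array(c["distortion"]))[0,0]
  d=T[:3,:3]@np.array([n[0],n[1],1])
  print(uv,[(T[:3,3]+d*((x-T[0,3])/d[0])).round(4)[1:] for x in(-.018,-.015,-.011,-.007)])
goto(.5995,.1465,.08,-.028)
E
```

```text
(320, 156) [array([ 0.0518, -0.0001]), array([ 0.0514, -0.0001]), array([ 0.0509, -0.0001]), array([ 0.0504, -0.0001])]
(263, 170) [array([ 0.0466, -0.0211]), array([ 0.0461, -0.0216]), array([ 0.0454, -0.0224]), array([ 0.0447, -0.0231])]
(378, 170) [array([0.0467, 0.0212]), array([0.0461, 0.0218]), array([0.0454, 0.0225]), array([0.0448, 0.0233])]
(268, 330) [array([-0.022 , -0.0222]), array([-0.0243, -0.0227]), array([-0.0274, -0.0235]), array([-0.0305, -0.0243])]
(373, 330) [array([-0.022 ,  0.0224]), array([-0.0243,  0.023 ]), array([-0.0274,  0.0238]), array([-0.0304,  0.0246])]
pos [0.6042 0.1382 0.1169] jawyaw -0.0281 toolx [-0.1    0.059 -0.993] ytool [0.034 0.998 0.055] ztool [ 0.994 -0.028 -0.102] 
 d_tool [ 0.0376  0.0061 -0.0011] turn -9.747450912356292e-05 j7 0.05333707863391577 F [-0.47 -0.11 -1.06] w 0.537 t 36.95
```

```bash
python3 - <<'E'
from h import *
goto(.600,.144,.088,-.028)
E
```

```text
pos [0.6042 0.1382 0.1169] jawyaw -0.0281 toolx [-0.1    0.059 -0.993] ytool [0.034 0.998 0.055] ztool [ 0.994 -0.028 -0.102] 
 d_tool [ 0.0295  0.0041 -0.0014] turn -9.747450912356292e-05 j7 0.05333707863391577 F [-0.47 -0.11 -1.06] w 0.537 t 36.95
```

Call:
play_rows(increments="0.015 0.002 -0.001 0;0.014 0.002 -0.001 0;0 0 0 0;0 0 0 0")

```text
clock: 37.35
position: [0.6007, 0.1446, 0.0889]
ee_rot: [0.031, 0.74, 0.01, 0.671]
ft_force: [-1.0, -1.0, -1.1]
grip_width: 0.537
```

```bash
python3 - <<'E'
from h import *
goto(.600,.144,.075,-.028)
import pickle
o=get_obs();c=camera("wrist");cv2.imwrite("pics/w42.png",c["img"]);pickle.dump((c,o),open("w42.pkl","wb"))
crop(c["img"],"w42c.png",220,110,420,210,4)
c=camera("scene");crop(c["img"],"s42.png",340,130,430,200,8)
E
```

```text
pos [0.6007 0.1446 0.0889] jawyaw -0.0275 toolx [-0.097  0.06  -0.994] ytool [0.033 0.998 0.057] ztool [ 0.995 -0.027 -0.098] 
 d_tool [ 0.0138 -0.0014  0.0007] turn 0.0004912129544969446 j7 0.060743144581885296 F [-1.01 -0.96 -1.11] w 0.5366 t 37.35
```

View pics/w42c.png

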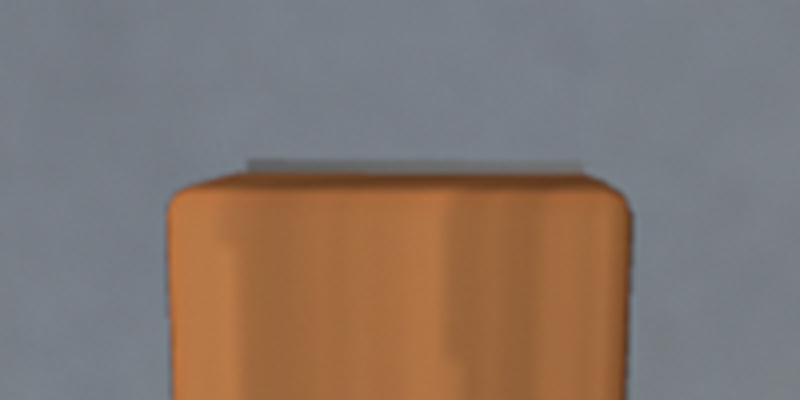

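View pics/s42.png

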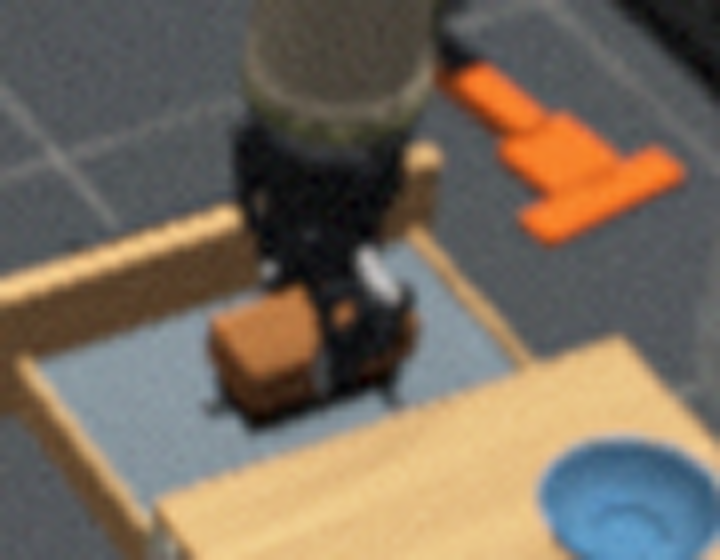

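```bash
python3 - <<'E'
from h import *
import pickle
c,o=pickle.load(open("w42.pkl","rb"))
print(pix2w(c,[(281.5,149.5),(365.7,150)],[.044,.044],o).round(4))
R=Ro.from_quat(o["ee_rot"]).as_matrix()
print(np.array(o["position"])+R@[.033,.0035,0], np.array(o["position"])+R@[-.01,.0517,0])
E
```

```text
[[0.5753 0.1948 0.044 ]
 [0.6233 0.1935 0.044 ]]
[0.59765812 0.15006287 0.05631195] [0.60340819 0.19558524 0.10177501]
```

Call:
play_rows(increments="0.006 -0.0003 0.0006 0;0.006 -0.0003 0.0006 0;0 0 0 0")

```text
clock: 37.75
position: [0.6014, 0.1447, 0.0769]
ee_rot: [0.032, 0.74, 0.01, 0.672]
ft_force: [0.0, 0.1, -1.7]
grip_width: 0.534
```

```bash
python3 - <<'E'
from h import *
goto(.600,.144,.067,-.028)
E
```

```text
pos [0.6014 0.1447 0.0769] jawyaw -0.0275 toolx [-0.095  0.06  -0.994] ytool [0.033 0.998 0.057] ztool [ 0.995 -0.027 -0.097] 
 d_tool [ 0.0099 -0.0013 -0.0004] turn 0.00047560597119056247 j7 0.06883107431666205 F [ 0.03  0.13 -1.68] w 0.5344 t 37.75
```

Call:
play_rows(increments="0.004 -0.0003 -0.0003 0;0.003 -0.0002 0 0;0 0 0 0")

```text
clock: 38.05
position: [0.6004, 0.1444, 0.0692]
ee_rot: [0.032, 0.74, 0.01, 0.672]
ft_force: [0.7, -0.1, -1.3]
grip_width: 0.535
```

Call:
play_rows(increments="0.003 -0.0002 0 0;0 0 0 0")

```text
clock: 38.25
position: [0.6001, 0.1444, 0.066]
ee_rot: [0.032, 0.74, 0.01, 0.672]
ft_force: [-0.3, -1.3, -2.4]
grip_width: 0.536
```

```bash
python3 - <<'E'
from h import *
goto(.600,.144,.067,-.028)
E
```

```text
pos [0.6001 0.1444 0.066 ] jawyaw -0.0278 toolx [-0.095  0.06  -0.994] ytool [0.033 0.998 0.057] ztool [ 0.995 -0.028 -0.097] 
 d_tool [-0.001  -0.0003 -0.0001] turn 0.0002224306580516089 j7 0.07554652077616779 F [-0.25 -1.28 -2.4 ] w 0.5358 t 38.25
```

Call:
play_rows(increments="0.0015 0 0 0;0 0 0 0")

```text
clock: 38.45
position: [0.6, 0.1445, 0.0645]
ee_rot: [0.032, 0.74, 0.01, 0.672]
ft_force: [0.5, 0.7, -1.1]
grip_width: 0.538
```

Call:
play_rows(increments="0.0015 0 0 0;0 0 0 0")

```text
clock: 38.65
position: [0.6009, 0.1444, 0.0645]
ee_rot: [0.032, 0.739, 0.01, 0.673]
ft_force: [-0.1, 0.6, -1.4]
grip_width: 0.537
```

Call:
play_rows(increments="0 0 0 0;0 0 0 0;0 0 0 0;0 0 0 0", hand=-0.35)

```text
clock: 39.05
position: [0.6011, 0.1446, 0.0647]
ee_rot: [0.032, 0.739, 0.01, 0.673]
ft_force: [0.9, -0.8, 0.0]
grip_width: 0.675
```

Call:
play_rows(increments="-0.01 0 0 0;-0.02 0 0 0;-0.03 0 0 0;-0.03 0 0 0;-0.03 0 0 0;-0.03 0 0 0;0 0 0 0")

```text
clock: 39.75
position: [0.6151, 0.1339, 0.223]
ee_rot: [0.032, 0.739, 0.009, 0.673]
ft_force: [1.2, 0.2, -0.2]
grip_width: 0.676
```

```bash
python3 - <<'E'
from h import *
goto(.600,.144,.067,-.028)
import pickle
o=get_obs();c=camera("wrist");cv2.imwrite("pics/w50.png",c["img"]);pickle.dump((c,o),open("w50.pkl","wb"))
c=camera("scene");crop(c["img"],"s50.png",330,130,430,205,7.5);pickle.dump((c,o),open("s50.pkl","wb"))
E
```

```text
pos [0.6151 0.1339 0.223 ] jawyaw -0.0291 toolx [-0.092  0.06  -0.994] ytool [0.034 0.998 0.057] ztool [ 0.995 -0.029 -0.094] 
 d_tool [ 0.157   0.0006 -0.0006] turn -0.0010876862817605915 j7 0.008078855606727347 F [ 1.17  0.19 -0.17] w 0.6758 t 39.75
```

View pics/w50.png

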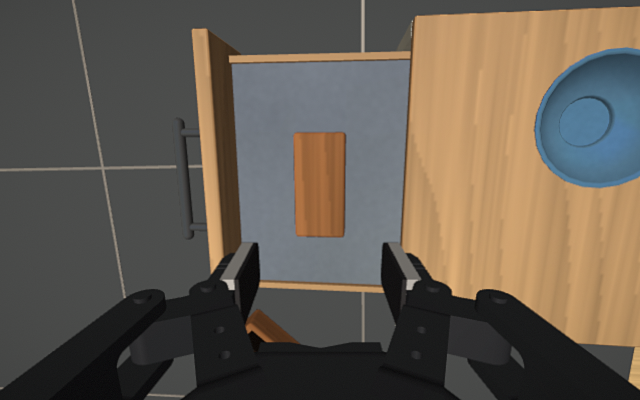

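View pics/s50.png

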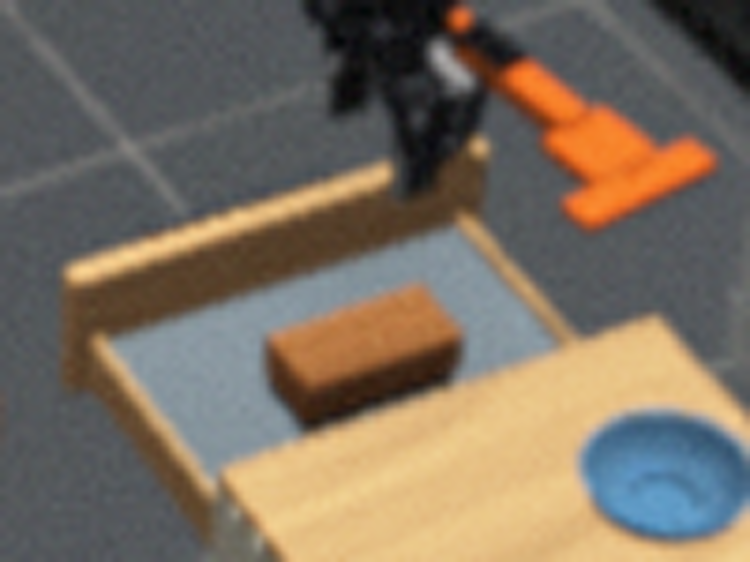

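```bash
python3 - <<'E'
from h import *
import pickle
c,o=pickle.load(open("w50.pkl","rb"))
print(pix2w(c,[(180,120),(189,236)],[.062]*2,o).round(4))
print("back",pix2w(c,[(294,133),(345,133),(344,237),(296,236)],[.08]*4,o).round(4))
goto(.462,.148,.12,-.028)
E
```

```text
[[0.4686 0.2088 0.062 ]
 [0.4637 0.0936 0.062 ]]
back [[0.5805 0.1937 0.08  ]
 [0.6247 0.1924 0.08  ]
 [0.6227 0.099  0.08  ]
 [0.578  0.0998 0.08  ]]
pos [0.6135 0.1345 0.2191] jawyaw -0.0286 toolx [-0.097  0.059 -0.994] ytool [0.034 0.998 0.056] ztool [ 0.995 -0.028 -0.099] 
 d_tool [ 0.114   0.0028 -0.1413] turn -0.0006419045169077098 j7 0.008584331001113263 F [-0.6   0.51 -0.89] w 0.6754 t 39.85
```

Call:
play_rows(increments="0 0.003 -0.04 0;0 0 -0.04 0;0 0 -0.04 0;0 0 -0.02 0;0.03 0 0 0;0.02 0 0 0;0 0 0 0", hand=0.4)

```text
clock: 40.55
position: [0.4587, 0.1447, 0.1739]
ee_rot: [0.028, 0.745, 0.009, 0.666]
ft_force: [-0.4, -0.0, 0.6]
grip_width: 0.302
```

```bash
python3 - <<'E'
from h import *
goto(.463,.148,.057,-.028)
import pickle
o=get_obs();c=camera("wrist");cv2.imwrite("pics/w51.png",c["img"]);pickle.dump((c,o),open("w51.pkl","wb"))
E
```

```text
pos [0.4587 0.1447 0.1739] jawyaw -0.0243 toolx [-0.11   0.053 -0.993] ytool [0.03  0.998 0.05 ] ztool [ 0.993 -0.024 -0.112] 
 d_tool [ 0.1157 -0.0025  0.0173] turn 0.0037252702770906865 j7 -0.19823594652211096 F [-0.4  -0.    0.57] w 0.3021 t 40.55
```

View pics/w51.png

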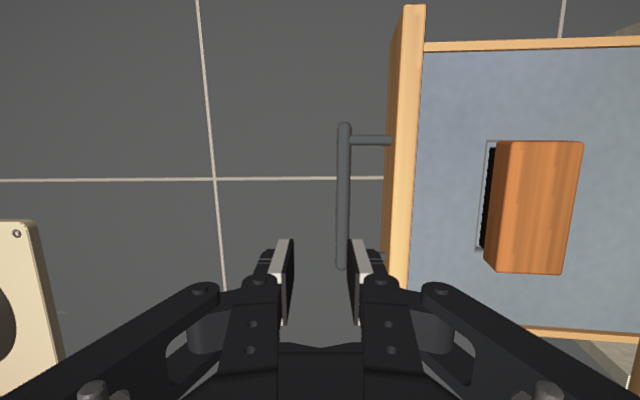

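Call:
play_rows(increments="0.01 0 0.015 0;0.035 0 0.001 0;0.03 0 0 0;0 0 0 0")

```text
clock: 41.0
position: [0.4701, 0.1489, 0.0997]
ee_rot: [0.028, 0.744, 0.009, 0.668]
ft_force: [-0.8, -0.7, -0.2]
grip_width: 0.302
```

```bash
python3 - <<'E'
from h import *
goto(.463,.148,.057,-.028)
import pickle
o=get_obs();c=camera("wrist");cv2.imwrite("pics/w52.png",c["img"]);pickle.dump((c,o),open("w52.pkl","wb"))
E
```

```text
pos [0.4701 0.1489 0.0997] jawyaw -0.0243 toolx [-0.106  0.054 -0.993] ytool [0.03  0.998 0.051] ztool [ 0.994 -0.024 -0.107] 
 d_tool [ 0.0431 -0.0033 -0.0025] turn 0.003736719225116536 j7 -0.08271981354711398 F [-0.84 -0.72 -0.18] w 0.3018 t 41.0
```

View pics/w52.png

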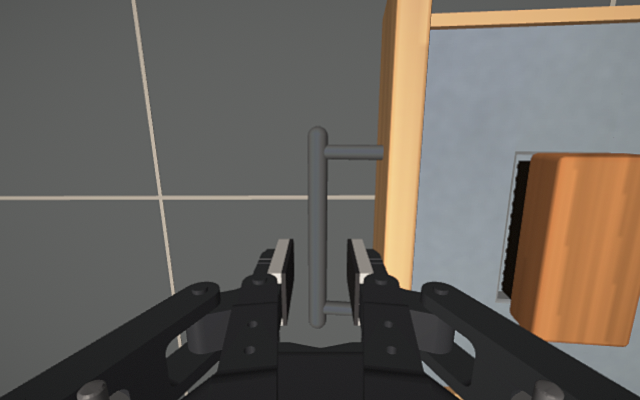

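Call:
play_rows(increments="0.02 0 0 0;0.015 0 0 0;0 0 0 0")

```text
clock: 41.35
position: [0.4709, 0.1515, 0.0707]
ee_rot: [0.029, 0.741, 0.01, 0.671]
ft_force: [0.2, 0.1, 0.6]
grip_width: 0.297
```

Call:
play_rows(increments="0.012 0 -0.002 0;0 0 0 0;0 0 0 0;0 0 0 0;0 0 0 0", hand=1, squeeze=30)

```text
clock: 41.85
position: [0.4701, 0.153, 0.0611]
ee_rot: [0.03, 0.74, 0.011, 0.672]
ft_force: [1.5, 0.4, -9.0]
grip_width: 0.114
```

Call:
play_rows(increments="0 0 -0.004 0;0 0 -0.004 0;0 0 -0.004 0")

```text
clock: 42.15
position: [0.4637, 0.153, 0.0618]
ee_rot: [0.03, 0.734, 0.01, 0.678]
ft_force: [28.2, 1.8, -32.9]
grip_width: 0.11
```

Call:
play_rows(increments="0 0 -0.001 0;0 0 0 0;0 0 0 0", hand=0.5)

```text
clock: 42.45
position: [0.4637, 0.1533, 0.0638]
ee_rot: [0.031, 0.733, 0.01, 0.679]
ft_force: [-0.2, 0.1, 0.2]
grip_width: 0.249
```

```bash
python3 - <<'E'
from h import *
goto(.463,.148,.057,-.028)
import pickle
o=get_obs();c=camera("wrist");cv2.imwrite("pics/w53.png",c["img"])
E
```

```text
pos [0.4637 0.1533 0.0638] jawyaw -0.0266 toolx [-0.076  0.059 -0.995] ytool [0.031 0.998 0.057] ztool [ 0.997 -0.027 -0.077] 
 d_tool [ 0.0065 -0.0057 -0.    ] turn 0.0013570413978791773 j7 -0.06391779757851794 F [-0.22  0.14  0.22] w 0.2486 t 42.45
```

View pics/w53.png

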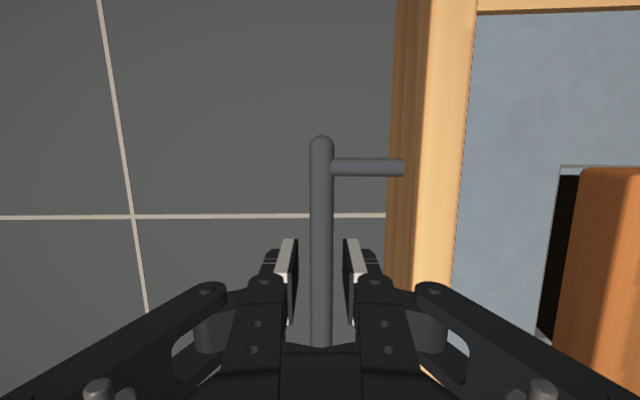

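Call:
play_rows(increments="-0.02 0 -0.0015 0;-0.03 0 -0.002 0;-0.04 0 0 0;-0.04 0 0 0;-0.04 0 -0.01 0;0 0.04 -0.01 0;0 0.04 -0.01 0;0 0.04 -0.01 0;0 0.04 0 0;0 0.04 0 0;0 0 0 0")

```text
clock: 43.6
position: [0.4376, 0.3488, 0.2591]
ee_rot: [0.035, 0.735, 0.011, 0.677]
ft_force: [-0.4, -0.4, 0.1]
grip_width: 0.252
```

```bash
python3 - <<'E'
from h import *
import pickle
goto(.463,.148,.057,-.028)
o=get_obs();c=camera("top");cv2.imwrite("pics/t60.png",c["img"]);crop(c["img"],"t60c.png",190,90,310,240,4);pickle.dump((c,o),open("t60.pkl","wb"))
c=camera("scene");crop(c["img"],"s60.png",330,130,430,205,7.5);cv2.imwrite("pics/s60f.png",c["img"])
E
```

```text
pos [0.4376 0.3488 0.2591] jawyaw -0.0313 toolx [-0.081  0.067 -0.995] ytool [0.037 0.997 0.064] ztool [ 0.996 -0.031 -0.083] 
 d_tool [ 0.1856 -0.2122  0.0483] turn -0.003293114270266795 j7 -0.5528847179775048 F [-0.41 -0.43  0.12] w 0.2523 t 43.6
```

View pics/t60.png

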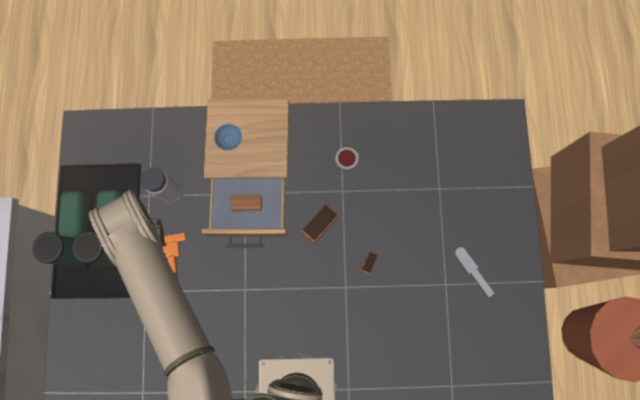

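View pics/t60c.png

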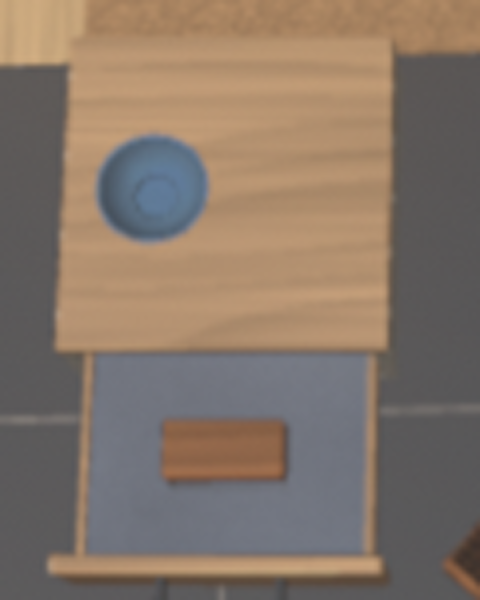

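View pics/s60.png

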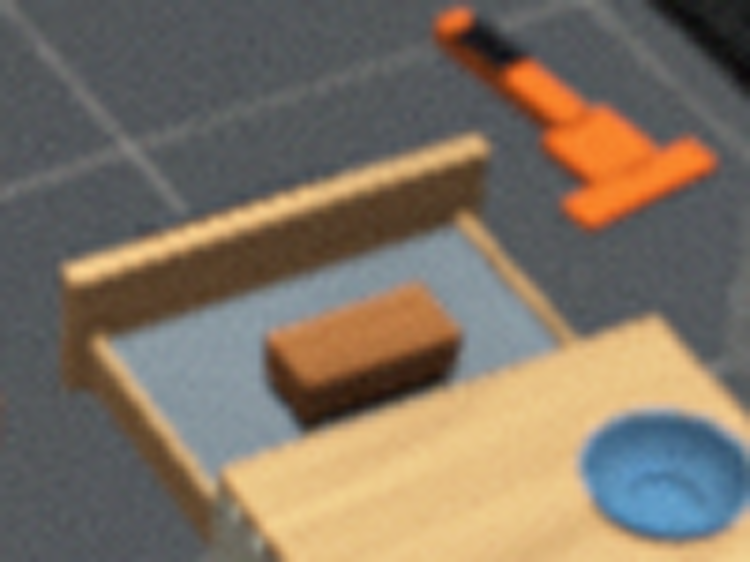

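```bash
python3 - <<'E'
from h import *
import pickle
c,o=pickle.load(open("t60.pkl","rb"))
print(pix2w(c,[(190+x/4,90+y/4) for x,y in[(163,420),(285,420),(285,479),(163,479)]],.08).round(4))
print("drawer front top",pix2w(c,[(190+x/4,90+y/4) for x,y in[(48,570),(382,572)]],.094).round(4))
s,o=pickle.load(open("s50.pkl","rb"))
P=[(330+x/7.5,130+y/7.5) for x,y in[(268,343),(420,286),(462,334),(312,390)]]
for z in(.076,.08,.084):
  q=pix2w(s,P,z);print(z,q.round(4)[:,:2].tolist(),np.linalg.norm(np.diff(q,axis=0),axis=1).round(4))
E
```

```text
[[0.6223 0.1905 0.08  ]
 [0.6198 0.0948 0.08  ]
 [0.573  0.0948 0.08  ]
 [0.5754 0.1901 0.08  ]]
drawer front top [[0.5042 0.2755 0.094 ]
 [0.4965 0.0191 0.094 ]]
0.076 [[0.5842, 0.1009], [0.5829, 0.1957], [0.6251, 0.195], [0.6255, 0.1027]] [0.0948 0.0422 0.0923]
0.08 [[0.5879, 0.0985], [0.5866, 0.193], [0.6287, 0.1923], [0.629, 0.1003]] [0.0945 0.0421 0.092 ]
0.084 [[0.5915, 0.096], [0.5902, 0.1903], [0.6322, 0.1896], [0.6326, 0.0978]] [0.0943 0.042  0.0918]
```

```bash
python3 -c "
from h import *
print(workorder.hand_in())"
```

```text
the job is handed in; nothing more can be done
None
```

I pulled the drawer out to its stop, turned the middle-sized brush over and set it bristles down in the recess. I let go of it, left the drawer open, and handed the job in at about 44 s.

- **Turning the brush:** my first try ended with the brush slipping from the grip and falling about 5 cm onto the ledge, where it landed on its back. On the second try I let it swing down in a loose grip and tipped it over against the ledge.
- **Drawer:** letting go of the handle the first time let the drawer slip back a few mm, so I pulled it to the stop again with the brush already in place. It stopped at the same handle position as before (0.464 m), and I cleared the handle without touching it.
- **Last checks:**
  - The wrist picture taken before the second pull shows the bristles inside the recess and the back level at about 80 mm, as it should be.
  - The last top and scene pictures show it still seated and the other things where they were, except that the arm partly hid the scraper in the top view.
- **Disagreement:** the scene camera puts the brush up to 8 mm farther in x than the top camera. About 4 mm of that is the drawer moving between the two pictures, and the rest is more than the stated 2 mm calibration.
- **Forces:** while lining up the first grasp the fingertips pressed on the ledge and the wrist read about 66 N, and about 61 N against the drawer stop on the first pull. Both are below the 120 N wrist limit, and I saw no other contact of the gripper's body.

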